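Put the tins away in the pull-out tray under the riser shelf

ROBOT

A 6-joint arm with a two-finger parallel gripper is mounted at the origin on a cart in front of the work surface, level with it; the furniture and walls round the work are solid. World frame = base frame: x ahead of the robot, y to its left, z up, the work surface at z = 0. Lengths are in mm, angles in rad, forces in N, time in s.
With the tool pointing down it reaches from about 350 to 975 mm from the base axis. Payload 7.1 kg.
Tool frame: the origin (TCP) lies midway between the tips of the shut fingers; the grasp point (between the pads) lies pinch_z behind it (pinch_z is the distance from the TCP to the grasp point, in mm); z points along the fingers, y is the line along which they close (so a half turn about z gives the same grasp; the last joint's range is limited). The gripper opens to 88 mm and grips with 3 to 60 N. Pads are 20 mm wide; open, the fingers measure 115 mm over their backs; the gripper's body (75 mm by 178 mm) begins 61 mm behind the grasp point.
Start: joints at [1.166, 0.423, 1.63, -0, 1.089, -0.019], TCP at [235.155, 579.057, 222.675] pointing down, gripper open.
Joint ranges: [-3, 3], [-0.9, 2.11], [0.09, 2.58], [-1.31, 4.45], [0.11, 2.69], [-2.54, 2.54]. Speed limits (rad/s): [2.39, 2.39, 3.01, 3.14, 3.14, 3.14].

INTERFACE

Orientations are given as a rotation vector (axis times angle).
In Python, from workcell import get_obs, get_image, close_job, pinch_z gives the robot as it stands.
- The arm moves only by the tool jog_arm, never from a script. Its argument "commands" is a list of rows, each a list of 3 entries, a list of its own where there are three numbers: the gripper command: -1 is shut, 1 is fully open, values between are in proportion, then the shift along the tool's x, y, z as a fraction of full scale, then the turn, a rotation vector about the tool's x, y, z as a fraction of full scale. In form: [[gripper, [tx, ty, tz], [rx, ry, rz]], ...]. A call has 1 to 10 rows; each row shifts and turns the commanded pose from where the row before left it, along the tool's axes as they then stand; what a row does not reach is not made up. Full scale, the value 1, is 0.1 m for a shift and 45 degrees for a turn. A row lasts 1/10 s, in which the tool goes at most 50 mm and 8.59 degrees, less where a joint would pass 70% of its speed; a pose out of reach is approached as far as the arm can. A call with a number of a shift or a turn outside -1 to 1 is refused whole. A call with a gripper value outside its range is refused whole. The fingers move at their own pace and stop on an object; the grip force is fixed at half the most. Time passes only in rows, so rows that do not move let the fingers close. It gives the time, the measured TCP pose, the force, the opening and the grip force at its end, in the units of the state.
- get_obs(): the state, without advancing time (a new reading comes with each control period).
- get_image(name): name is "scene" or "top" or "wrist"; returns a dict with "image" (480x640x3 uint8, blue, green, red), "z_map" (480x640 float32, mm along the optical axis (not along the pixel's ray), 0 where there is no reading), "intrinsics" (3x3 intrinsics, pixels), "eye" and "orientation" of the camera in the world; the wrist camera has in their place "mount" (4x4, takes a point from camera to tool coordinates, whose origin is the TCP and whose axes are the flange's). Camera axes: x right, y down, z forward; pixel columns grow to the right and rows downward; lengths in mm; the calibration is good to about 2 mm. A picture is of the moment at which its call begins: read the wrist's pose just before it.
- close_job(): hands the job in; it is judged then, once.
The state is a dict: "t": time; "qpos": joint angles; "qvel": joint speeds; "joint_torque": joint torques, N m; "ee_pos": TCP position; "orientation": TCP orientation; "ft_force": force on the tool from outside, world axes, zero at the start; "moment": the same for the moment, N m; "width": finger opening in mm; "grasp_force": force on a finger pad.
Only numpy, scipy, OpenCV 4.12 (cv2) and the standard library are available. Lean on these libraries where they do the work, as an engineer would, in place of code of your own. Each camera call takes 0.05 s, during which the arm holds its last target. There are 200 camera calls.

TASK

Pull the blue tray right out from under the wooden riser, take the kitchen timer and the espresso cup out of it and stand them on the cork mat, then stand every food tin from the worktop upright on the tray floor and, with all of them aboard, slide the tray back under the overhang until it is fully home, flush against the stop rail at the rear. Push gently: never press the tray against the riser with more than 25 N. Leave the tea tin and the salt shaker where they are.

Things in the scene. Friction and masses are not known exactly. Their poses are not given: they have to be found in the camera images.
- riser: Fixed low wooden shelf, open in front, no floor (the tray slides on the worktop). Origin on the worktop, centre of its plan; x points from open front to rear, z up; yaw up to 0.12 rad either way. Side cheeks run x = -70 to +70 mm, inner faces at y = +-153 mm, 16 mm thick, 60 mm high ahead of the board. Tray fully home: tray origin at riser x = -2 mm, y = 0, parallel, 7 mm play each side.
- riser_edge (a point): Middle of the lower front edge of the riser's shelf board (the overhang), at riser x = -30 mm, 92 mm above the worktop. The board is 16 mm thick and reaches back to x = +70 mm. A sachet box (top 200 mm above the worktop) and a matchbox lie fixed on it, at least 10 mm behind its front edge.
- riser_stop (a point): Middle of the front face of the riser's rear stop rail, at riser x = +54 mm; the rail is 50 mm high. The tray's rear wall rests against it when home.
- tray: Loose blue tray, 0.32 to 0.5 kg on slippery glide strips (under 5 N to slide it), 112 mm (x) by 292 mm (y); walls 26 mm high, 6 mm thick; floor 5 mm; inside 100 x 280 mm: four tins fit in a row along y, 68 mm apart. Origin: centre of underside; x to its rear, z up. Starts under the riser, 12 to 28 mm short of home. It is clear of the cheeks when its origin is at riser x below -126 mm.
- tray_handle (a point): Centre of the tray's straight steel handle bar, in front of the tray at tray x = -90 mm, y = 0, z = 57 mm. The bar lies along tray y: 116 mm long, 12 mm thick in x, 18 mm high, on brackets at y = +-50 mm. Pinch it from above across x.
- tin_0: Food tin, green and white label with a metal lid, round, 58 mm diameter, 72 mm high, 0.1 to 0.17 kg, closed. Origin: centre of its underside, z up. Grip it round the upper part from above. Stands on the worktop right of the riser at the start; may be absent (two to four are present).
- tin_1: Food tin, green and white label with a metal lid, round, 58 mm diameter, 72 mm high, 0.1 to 0.17 kg, closed. Origin: centre of its underside, z up. Grip it round the upper part from above. Stands on the worktop right of the riser at the start; may be absent (two to four are present).
- tin_2: Food tin, green and white label with a metal lid, round, 58 mm diameter, 72 mm high, 0.1 to 0.17 kg, closed. Origin: centre of its underside, z up. Grip it round the upper part from above. Stands on the worktop right of the riser at the start; may be absent (two to four are present).
- tin_3: Food tin, green and white label with a metal lid, round, 58 mm diameter, 72 mm high, 0.1 to 0.17 kg, closed. Origin: centre of its underside, z up. Grip it round the upper part from above. Stands on the worktop right of the riser at the start; may be absent (two to four are present).
- timer: White round kitchen timer, 63 mm diameter up to 39 mm, with a 32 mm knob on top, 48 mm high in all. Origin: centre of its underside. Starts in the left half of the tray; take it round its upper part.
- cup: White china espresso cup with coloured diamonds, 52 mm high, rim 60 mm across, tapering to 42 mm at the foot. Origin: centre of the underside of its outline with the handle; the middle of the bowl lies at cup y = +11 mm, the handle sticks out to y = -42 mm. Starts in the right half of the tray, cup y roughly along tray y (to 0.4 rad); take it across x just below the rim.
- mat: Fixed flat cork mat on the worktop to the left, 130 mm (x) by 200 mm (y), 5 mm thick, turned by up to 0.25 rad. Origin: centre of its underside, z up. Timer and cup fit side by side along y.
- tea_tin: Dark green rectangular tea tin, 63 x 67 x 92 mm, bystander. Origin: centre of its underside.
- salt_shaker: Grey and clear salt shaker, 44 mm diameter, 90 mm high, bystander. Origin: centre of its underside.
Things that resemble listed ones, but are neither listed nor needed, are in the scene too. What is shaped like the timer but purple or yellow is not meant.

How it is judged:
By the outcome, as a careful person would: the job done as asked, in the order asked, and still so for the second after the job is handed in, with the robot touching nothing.
Of tin_0, tin_1, tin_2, tin_3 only 2 to 4 are there at a start; the rules pass over those that are not, and their reading is None.
At some moment in a run one of tin_0, tin_1, tin_2, tin_3 may be knocked a few centimetres aside while the robot is not near it.
Once in a run the grip may slacken for a moment while it holds something.
It also fails if it takes over 210 s, if anything falls off the work surface, if the arm or the gripper's body presses on something with over 40 N, if the wrist force passes 120 N, or if a joint passes its speed limit or range.

## Working session

There is one attempt and no reset: what is moved stays moved. The work goes in short steps, Python scripts to look and compute and a tool call to move; the robot and the scene stay as the last step left them, time stands still between calls to the robot, and variables do not carry over. Pictures are saved under pics/ and viewed, at most 14 in all, crops included, and the job is handed in when it is done.

Besides the shell and the picture viewer there is one more tool, called after ">>>" as name([rows], argument=value, ...), one row to a line, values as JSON. jog_arm: Moves the arm, as the interface text tells. Its arguments: {"type":"object","properties":{"commands":{"type":"array","items":{"type":"array"}}},"required":["commands"]}

```bash
ls; mkdir -p pics
python3 - <<'E'
from workcell import *
import cv2
o=get_obs();print(o);print(pinch_z)
for n in("scene","top"):
    d=get_image(n);cv2.imwrite(f"pics/{n}0.png",d["image"]);print(n,d["intrinsics"],d["eye"],d["orientation"])
d=get_image("wrist");print(d["mount"],d["intrinsics"])
E
```

```text
pics
{'t': 0.0, 'qpos': array([ 1.16600282e+00,  4.23857641e-01,  1.63071313e+00, -3.34084888e-05,
        1.08859617e+00, -1.90105611e-02]), 'qvel': array([-4.98709977e-05,  8.68995687e-04, -1.28475053e-03,  1.42890448e-03,
       -1.45632102e-03,  5.68339407e-04]), 'joint_torque': array([ 1.83883065e-03, -5.44651365e+01, -2.73660904e+01,  6.46299915e-02,
        2.28585204e-02, -1.36753438e-04]), 'ee_pos': array([234.94255781, 578.54103461, 221.88212524]), 'orientation': array([-6.02153553e-01, -3.08303601e+00,  2.42711754e-03]), 'ft_force': array([ 0.18367588, -0.065061  ,  0.24225112]), 'moment': array([ 0.01085709,  0.00416503, -0.00267761]), 'grasp_force': 0.0, 'width': 87.86968673713123}
18.700000000000003
scene [[580.37251719   0.         315.98179145]
 [  0.         580.37251719 250.24424954]
 [  0.           0.           1.        ]] [-501.15945936 -623.92858476  810.35972862] [-1.8742535   1.11055094 -0.63055992]
top [[601.30685185   0.         317.43543887]
 [  0.         601.30685185 252.51165817]
 [  0.           0.           1.        ]] [ 222.37705565 -157.67278873 1609.72886892] [-2.42279798  1.63836456 -0.21817427]
[[-2.67310274e-06 -9.56935582e-01 -2.90300349e-01  8.01455998e+01]
 [ 9.99999996e-01  2.37566311e-05 -8.75185596e-05 -3.87747299e-01]
 [ 9.06461821e-05 -2.90300348e-01  9.56935578e-01 -1.62051950e+02]
 [ 0.00000000e+00  0.00000000e+00  0.00000000e+00  1.00000000e+00]] [[341.92212554   0.         322.709322  ]
 [  0.         341.92212554 237.1094308 ]
 [  0.           0.           1.        ]]
```

View pics/scene0.png

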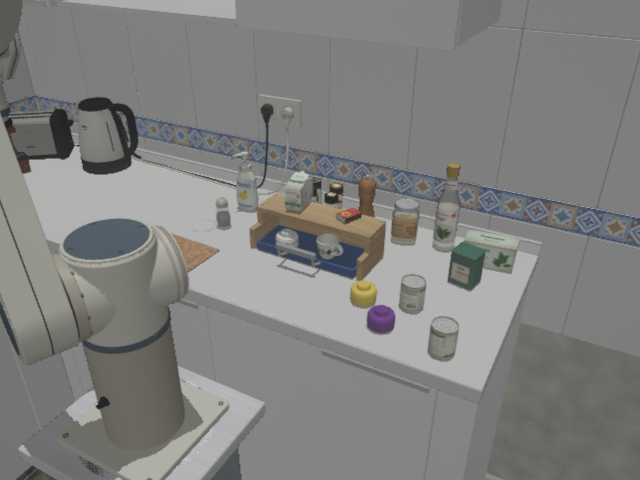

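View pics/top0.png

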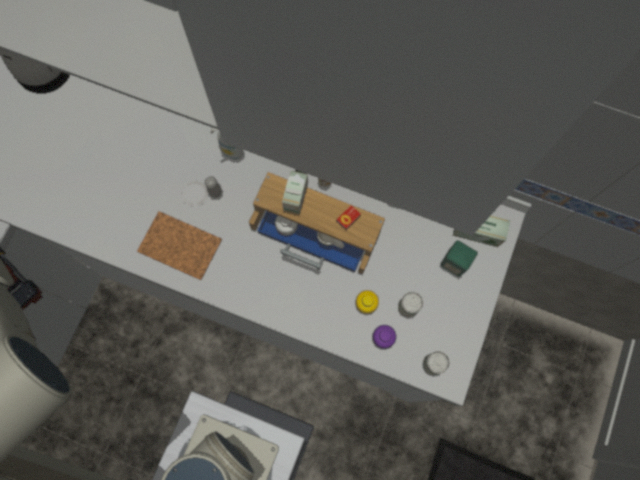

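The scene view shows the riser with the tray (handle at ~(297,258)), the cup and timer in it, two food tins at (412,293) and (443,337), yellow and purple decoys, and the tea tin at right. In the top view the handle is at ~(302,259), the mat at (180,245), the tins at (411,303) and (436,362), the salt shaker at (212,186), the timer at (286,226) and the cup at (330,240).

```bash
cat > h.py <<'E'
from workcell import *
import numpy as np, cv2
from scipy.spatial.transform import Rotation as R
def cam(n):
    o=get_obs(); d=get_image(n)
    if n=="wrist":
        M=d["mount"]; Rt=R.from_rotvec(o["orientation"]).as_matrix()
        d["Rm"]=Rt@M[:3,:3]; d["e"]=o["ee_pos"]+Rt@M[:3,3]
    else:
        d["Rm"]=R.from_rotvec(d["orientation"]).as_matrix(); d["e"]=np.array(d["eye"])
    d["K"]=d["intrinsics"]; return d
def ray(d,px,z):
    px=np.atleast_2d(px).astype(float)
    r=np.c_[px,np.ones(len(px))]@np.linalg.inv(d["K"]).T@d["Rm"].T
    return d["e"]+r*((z-d["e"][2])/r[:,2])[:,None]
def proj(d,p):
    c=(np.atleast_2d(p)-d["e"])@d["Rm"]; q=c@d["K"].T; return q[:,:2]/q[:,2:]
def cloud(d):
    z=d["z_map"]; v,u=np.mgrid[:480,:640]
    c=np.dstack([u,v,np.ones_like(u)])@np.linalg.inv(d["K"]).T*z[...,None]
    return c@d["Rm"].T+d["e"]
def hsv(d): return cv2.cvtColor(d["image"],cv2.COLOR_BGR2HSV)
def tcp():
    o=get_obs(); m=R.from_rotvec(o["orientation"]).as_matrix()
    print("t %.2f"%o["t"],"pos",o["ee_pos"].round(1),"x",m[:,0].round(3),"y",m[:,1].round(3),"z",m[:,2].round(3),"w %.1f"%o["width"],"F",o["ft_force"].round(1),"q",o["qpos"].round(2)); return o,m
E
python3 - <<'E'
from h import *
d=cam("top"); H=hsv(d)
def pr(n,px,z): print(n,ray(d,px,z).round(0)[:,:2].tolist())
pr("handle ends/mid",[(283,251),(322,266),(302,258)],66)
pr("tins",[(411,299),(436,357)],72)
pr("timer",[(286,223)],48); pr("cup",[(328,236)],52)
pr("salt",[(212,181)],90); pr("tea",[(461,252)],92); pr("decoys",[(367,300),(384,335)],40)
m=cv2.inRange(H,(5,90,60),(22,255,255)); n,l,s,c=cv2.connectedComponentsWithStats(m)
for i in range(1,n):
    if s[i,4]>800:
        r=cv2.minAreaRect(np.argwhere(l==i)[:,::-1].astype(np.float32)); b=cv2.boxPoints(r)
        print(s[i],b.round(0).tolist()); pr(" z5",b,5); pr(" z108",b,108)
m=cv2.inRange(H,(105,120,40),(125,255,255)); n,l,s,c=cv2.connectedComponentsWithStats(m)
for i in range(1,n):
    if s[i,4]>300:
        r=cv2.minAreaRect(np.argwhere(l==i)[:,::-1].astype(np.float32)); b=cv2.boxPoints(r); print("blue",s[i]);pr(" z26",b,26)
tcp()
E
```

```text
handle ends/mid [[571.0, 71.0], [571.0, -41.0], [572.0, 17.0]]
tins [[574.0, -288.0], [458.0, -396.0]]
timer [[651.0, 96.0]]
cup [[658.0, -24.0]]
salt [[674.0, 320.0]]
tea [[736.0, -366.0]]
decoys [[536.0, -183.0], [466.0, -257.0]]
[ 250  173  134   80 3851] [[246.0, 222.0], [265.0, 172.0], [385.0, 216.0], [365.0, 267.0]]
 z5 [[622.0, 206.0], [783.0, 217.0], [784.0, -146.0], [627.0, -148.0]]
 z108 [[597.0, 183.0], [747.0, 193.0], [748.0, -146.0], [601.0, -148.0]]
[ 138  212   83   67 3089] [[138.0, 251.0], [156.0, 210.0], [221.0, 239.0], [202.0, 280.0]]
 z5 [[435.0, 451.0], [562.0, 456.0], [553.0, 254.0], [427.0, 253.0]]
 z108 [[421.0, 412.0], [540.0, 417.0], [531.0, 227.0], [414.0, 226.0]]
blue [ 259  221  100   49 1032]
 z26 [[607.0, 162.0], [643.0, 163.0], [638.0, -122.0], [602.0, -121.0]]
t 0.20 pos [235.  578.8 222.2] x [-0.926  0.376  0.   ] y [ 0.376  0.926 -0.001] z [-0.    -0.001 -1.   ] w 88.1 F [0.  0.  0.3] q [ 1.17  0.42  1.63 -0.    1.09 -0.02]
```

```bash
cat >> h.py <<'E'
def plan(stages,g,step=45.):
    """stages: list of (x,y,z,toolx-yaw deg); prints round rows from the measured pose (tool down)"""
    o,m=tcp(); p=o["ee_pos"].copy(); a=np.degrees(np.arctan2(m[1,0],m[0,0])); out=[]
    for x,y,z,b in stages:
        t=np.array([x,y,z]); D=t-p; dt=(b-a+180)%360-180
        n=int(max(np.ceil(np.linalg.norm(D)/step),np.ceil(abs(dt)/8.3),1))
        for i in range(n):
            ar=np.radians(a); X=np.array([np.cos(ar),np.sin(ar),0]); Y=np.array([np.sin(ar),-np.cos(ar),0])
            D=(t-p)/(n-i); s=np.round([D@X/100,D@Y/100,-D[2]/100],3); r=round(-((b-a+180)%360-180)/(n-i)/45,3)
            out.append("[%g,[%g,%g,%g],[0,0,%g]]"%(g,*(s+0.0),r+0.0)); p=p+100*(s[0]*X+s[1]*Y-np.array([0,0,s[2]])); a-=r*45
        out.append("  --")
    print("\n".join(out))
E
python3 - <<'E'
from h import *
plan([(470,20,300,180)],1)
E
```

```text
t 0.20 pos [235.  578.8 222.2] x [-0.926  0.376  0.   ] y [ 0.376  0.926 -0.001] z [-0.    -0.001 -1.   ] w 88.1 F [0.  0.  0.3] q [ 1.17  0.42  1.63 -0.    1.09 -0.02]
[1,[-0.306,-0.307,-0.056],[0,0,-0.035]]
[1,[-0.297,-0.315,-0.056],[0,0,-0.035]]
[1,[-0.288,-0.323,-0.055],[0,0,-0.035]]
[1,[-0.279,-0.331,-0.056],[0,0,-0.035]]
[1,[-0.27,-0.338,-0.055],[0,0,-0.035]]
[1,[-0.261,-0.346,-0.056],[0,0,-0.035]]
[1,[-0.251,-0.353,-0.055],[0,0,-0.035]]
[1,[-0.242,-0.359,-0.056],[0,0,-0.035]]
[1,[-0.231,-0.366,-0.055],[0,0,-0.035]]
[1,[-0.221,-0.372,-0.056],[0,0,-0.035]]
[1,[-0.211,-0.378,-0.055],[0,0,-0.035]]
[1,[-0.201,-0.384,-0.056],[0,0,-0.035]]
[1,[-0.19,-0.389,-0.055],[0,0,-0.036]]
[1,[-0.179,-0.394,-0.056],[0,0,-0.035]]
  --
```

>>> jog_arm([
  [1, [0, 0, -0.1], [0, 0, -0.164]],
  [1, [0, 0, -0.1], [0, 0, -0.164]],
  [1, [0, 0, -0.1], [0, 0, -0.164]],
  [1, [-0.17, -0.4, -0.05], [0, 0, 0]],
  [1, [-0.17, -0.4, -0.05], [0, 0, 0]],
  [1, [-0.17, -0.4, -0.05], [0, 0, 0]],
  [1, [-0.17, -0.4, -0.05], [0, 0, 0]],
  [1, [-0.17, -0.4, -0.05], [0, 0, 0]],
  [1, [-0.17, -0.4, -0.05], [0, 0, 0]],
  [1, [-0.17, -0.4, -0.05], [0, 0, 0]],
])

```text
t: 1.2
ee_pos: [354.6, 297.5, 287.9]
orientation: [-0.002, 3.141, 0.0]
ft_force: [0.5, -0.1, -0.1]
width: 87.8
grasp_force: 0.0
```

>>> jog_arm([
  [1, [-0.17, -0.4, 0], [0, 0, 0]],
  [1, [-0.17, -0.4, 0], [0, 0, 0]],
  [1, [-0.17, -0.4, 0], [0, 0, 0]],
  [1, [-0.17, -0.4, 0], [0, 0, 0]],
  [1, [-0.17, -0.4, 0], [0, 0, 0]],
  [1, [-0.17, -0.4, 0], [0, 0, 0]],
  [1, [-0.17, -0.4, 0], [0, 0, 0]],
  [1, [0, 0, 0], [0, 0, 0]],
  [1, [0, 0, 0], [0, 0, 0]],
])

```text
t: 2.1
ee_pos: [473.4, 18.5, 287.4]
orientation: [-0.003, -3.141, -0.0]
ft_force: [-0.2, -0.7, -0.3]
width: 88.0
grasp_force: 0.0
```

Run:
```python
from h import *
tcp(); d=cam("wrist"); cv2.imwrite("pics/w1.png",d["image"]); np.savez("w1.npz",P=cloud(d),K=d["K"],Rm=d["Rm"],e=d["e"],image=d["image"],z_map=d["z_map"])
```

```text
t 2.10 pos [473.4  18.5 287.4] x [-1.     0.002  0.001] y [0.002 1.    0.   ] z [-0.001  0.    -1.   ] w 88.0 F [-0.2 -0.7 -0.3] q [ 0.01  0.12  1.89  0.    1.14 -1.56]
```

View pics/w1.png

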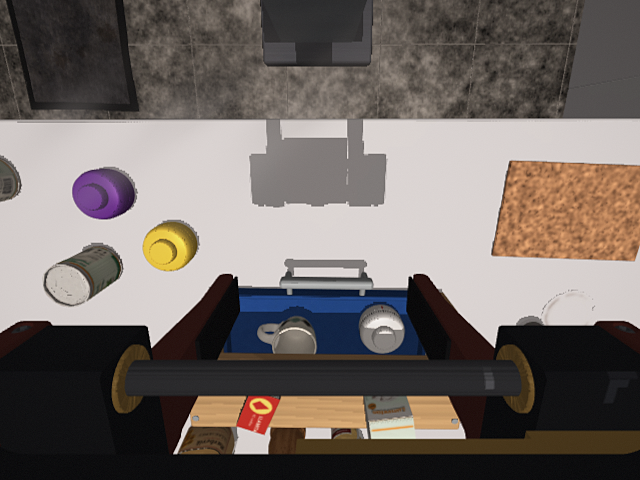

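The wrist view is upside-down (down = world +x). The handle bar is at ~(327,283), the cup at (295,335), the timer at (382,325), the board front edge at row ~355, the matchbox at (260,410) and the sachet box at (390,410).

Run:
```python
from h import *
f=np.load("w1.npz"); P=f["P"]; ok=f["z_map"]>0
d={k:f[k] for k in("K","Rm","e")}
def st(n,m):
    q=P[m&ok]
    if len(q)<5: print(n,len(q));return
    r=cv2.minAreaRect(q[:,:2].astype(np.float32)); print(n,len(q),"c",np.round(r[0],1),np.round(r[1],1),round(r[2],1),"min",q.min(0).round(0),"max",q.max(0).round(0))
v,u=np.mgrid[:480,:640]
X,Y,Z=P[...,0],P[...,1],P[...,2]
w=(u>220)&(u<440)&(v>250)
st("bar",w&(Z>60)&(Z<70)&(X>540)&(X<600)&(v<300))
st("board",(Z>103)&(Z<112)&(v>350)&(v<470)&(X>600)&(abs(Y)<200))
st("match",(Z>112)&(Z<135)&(v>395)&(X>640)&(Y<60))
st("sachet",(Z>140)&(Z<205)&(v>395)&(X>640)&(Y<140)&(Y>0))
st("cup",(Z>45)&(Z<57)&(v>300)&(v<358)&(Y<15)&(Y>-60)&(X>600))
st("timer",(Z>44)&(Z<52)&(v>300)&(v<358)&(Y>40)&(X>600))
st("timerside",(Z>12)&(Z<52)&(v>300)&(v<358)&(Y>40)&(Y<120)&(X>600)&(hsv({"image":f["image"]})[...,1]<60))
# bar axis direction and board front edge
q=P[w&ok&(Z>60)&(Z<70)&(v<300)&(X>540)]
print("bar slope",np.polyfit(q[:,1],q[:,0],1))
q=P[ok&(Z>103)&(Z<112)&(v>350)&(v<470)&(abs(Y-15)<150)]
bins=[(y,q[abs(q[:,1]-y)<8][:,0].min()) for y in range(-110,140,25) if (abs(q[:,1]-y)<8).sum()>3]; print(np.round(bins,1).tolist()); b=np.array(bins); print(np.polyfit(b[:,0],b[:,1],1))
# cheeks inner faces
q=P[ok&(Z>50)&(Z<66)&(X>600)&(X<650)&(v<360)&(abs(Y-15)>130)&(abs(Y-15)<190)]
for s in(1,-1):
    k=q[s*(q[:,1]-15)>0]; print(s,len(k),np.percentile(k[:,1],[2,50,98]).round(1), k[:,0].min() if len(k) else 0)
H=hsv({"image":f["image"]}); m=cv2.inRange(H,(105,120,30),(130,255,255))>0
q=P[ok&m&(Z>20)&(Z<30)]; print("tray walls",q.min(0).round(1),q.max(0).round(1))
```

```text
bar 893 c [571.   21.5] [114.9  12.1] 89.1 min [564. -36.  60.] max [577.  79.  68.]
board 6114 c [697.9  20.7] [336.2 101.4] 88.7 min [ 645. -148.  103.] max [752. 188. 112.]
match 1182 c [707.2 -59.5] [36.1 57.4] 67.8 min [682. -86. 112.] max [739. -32. 127.]
sachet 1980 c [690.3  86.9] [55.  45.4] 5.9 min [661.  62. 140.] max [720. 109. 183.]
cup 405 c [658.3 -26.1] [67.6 46.8] 89.8 min [635. -60.  45.] max [682.   8.  57.]
timer 157 c [633.5 131.1] [ 39.  118.7] 38.2 min [612.  75.  44.] max [680. 190.  52.]
timerside 1275 c [655.4  94.2] [51.5 59.6] 89.9 min [626.  68.  12.] max [685. 120.  52.]
bar slope [1.78683052e-02 5.69669469e+02]
[[-110.0, 645.9], [-85.0, 645.8], [-60.0, 646.5], [-35.0, 646.7], [-10.0, 647.3], [15.0, 647.5], [40.0, 648.6], [65.0, 648.7], [115.0, 698.0]]
[1.55158265e-01 6.53888314e+02]Traceback (most recent call last):
  File "<stdin>", line 26, in <module>
    return _quantile_unchecked(
        a, q, axis, out, overwrite_input, method, keepdims, weights)
    return _ureduce(a,
                    func=_quantile_ureduce_func,
    ...<5 lines>...
                    overwrite_input=overwrite_input,
                    method=method)
    r = func(a, **kwargs)
    result = _quantile(arr,
                       quantiles=q,
    ...<2 lines>...
                       out=out,
                       weights=wgt)
    slices_having_nans = np.isnan(arr[-1, ...])
                                  ~~~^^^^^^^^^
IndexError: index -1 is out of bounds for axis 0 with size 0
```

>>> jog_arm([
  [0.2, [0, 0, 0], [0, 0, 0.184]],
  [0.2, [0, 0, 0], [0, 0, 0.184]],
  [0.2, [0, 0, 0], [0, 0, 0.184]],
  [0.2, [0, 0, 0], [0, 0, 0.184]],
  [0.2, [0, 0, 0], [0, 0, 0.184]],
  [0.2, [0, 0, 0], [0, 0, 0.184]],
  [0.2, [0, 0, 0], [0, 0, 0.184]],
  [0.2, [0, 0, 0], [0, 0, 0.184]],
  [0.2, [0, 0, 0], [0, 0, 0.184]],
  [0.2, [0, 0, 0], [0, 0, 0.184]],
])

```text
t: 3.15
ee_pos: [472.8, 20.9, 287.7]
orientation: [-2.081, -2.353, 0.0]
ft_force: [-1.1, -0.1, -0.6]
width: 52.7
grasp_force: 0.0
```

>>> jog_arm([
  [0.2, [0, 0, 0], [0, 0, 0.184]],
  [0.2, [0.015, 0.325, 0.3], [0, 0, 0]],
  [0.2, [0.015, 0.325, 0.3], [0, 0, 0]],
  [0.2, [0.015, 0.325, 0.3], [0, 0, 0]],
  [0.2, [0, 0, 0.3], [0, 0, 0]],
  [0.2, [0, 0, 0.3], [0, 0, 0]],
  [0.2, [0, 0, 0.3], [0, 0, 0]],
  [0.2, [0, 0, 0], [0, 0, 0]],
  [0.2, [0, 0, 0], [0, 0, 0]],
])

```text
t: 4.05
ee_pos: [570.7, 23.2, 107.9]
orientation: [-2.239, -2.202, 0.001]
ft_force: [-0.1, -0.1, 0.3]
width: 52.7
grasp_force: 0.0
```

Run:
```python
from h import *
plan([(571,21.5,41,89)],0.2)
```

```text
t 4.05 pos [570.7  23.2 107.9] x [0.017 1.    0.   ] y [ 1.    -0.017 -0.001] z [-0.001  0.    -1.   ] w 52.7 F [-0.1 -0.1  0.3] q [0.02 0.5  1.82 0.   0.82 0.04]
[0.2,[-0.008,0.002,0.334],[0,0,0.001]]
[0.2,[-0.009,0.001,0.335],[0,0,0]]
  --
```

>>> jog_arm([
  [0.2, [-0.008, 0, 0.33], [0, 0, 0]],
  [0.2, [-0.008, 0, 0.33], [0, 0, 0]],
  [0.2, [0, 0, 0], [0, 0, 0]],
  [-1, [0, 0, 0], [0, 0, 0]],
  [-1, [0, 0, 0], [0, 0, 0]],
  [-1, [0, 0, 0], [0, 0, 0]],
  [-1, [0, 0, 0], [0, 0, 0]],
  [-1, [0, 0, 0], [0, 0, 0]],
  [-1, [0, 0, 0], [0, 0, 0]],
])

```text
t: 4.95
ee_pos: [571.4, 20.3, 42.2]
orientation: [2.241, 2.201, 0.001]
ft_force: [-0.1, -0.7, 5.6]
width: 12.0
grasp_force: 30.0
```

>>> jog_arm([
  [-1, [0, -0.05, 0], [0, 0, 0]],
  [-1, [0, -0.1, 0], [0, 0, 0]],
  [-1, [0, -0.1, 0], [0, 0, 0]],
  [-1, [0, -0.1, 0], [0, 0, 0]],
  [-1, [0, -0.1, 0], [0, 0, 0]],
  [-1, [0, 0, 0], [0, 0, 0]],
])

```text
t: 5.55
ee_pos: [524.0, 21.2, 42.2]
orientation: [-2.241, -2.2, 0.002]
ft_force: [-3.1, 0.5, 11.9]
width: 11.7
grasp_force: 30.0
```

>>> jog_arm([
  [-1, [0, -0.14, 0], [0, 0, 0]],
  [-1, [0, -0.14, 0], [0, 0, 0]],
  [-1, [0, -0.14, 0], [0, 0, 0]],
  [-1, [0, -0.14, 0], [0, 0, 0]],
  [-1, [0, -0.14, 0], [0, 0, 0]],
  [-1, [0, -0.14, 0], [0, 0, 0]],
  [-1, [0, -0.14, 0], [0, 0, 0]],
  [-1, [0, -0.1, 0], [0, 0, 0]],
  [-1, [0, -0.05, 0], [0, 0, 0]],
  [-1, [0, 0, 0], [0, 0, 0]],
])

```text
t: 6.55
ee_pos: [411.4, 23.2, 42.1]
orientation: [-2.241, -2.201, 0.001]
ft_force: [-2.2, 0.6, 12.4]
width: 11.5
grasp_force: 30.0
```

>>> jog_arm([
  [-1, [0, 0, 0], [0, 0, 0]],
  [0.2, [0, 0, 0], [0, 0, 0]],
  [0.2, [0, 0, 0], [0, 0, 0]],
  [0.2, [0, 0, 0], [0, 0, 0]],
  [0.2, [0, 0, -0.1], [0, 0, 0]],
  [0.2, [0, 0, -0.3], [0, 0, 0]],
  [0.2, [0, 0, -0.4], [0, 0, 0]],
  [0.2, [0, 0, -0.4], [0, 0, 0]],
  [0.2, [0, 0, -0.4], [0, 0, 0]],
  [0.2, [0, 0, 0], [0, 0, 0]],
])

```text
t: 7.55
ee_pos: [415.9, 23.3, 206.7]
orientation: [2.237, 2.197, 0.011]
ft_force: [0.3, -0.3, 0.0]
width: 52.7
grasp_force: 0.0
```

Run:
```python
from h import *
tcp(); d=cam("top"); cv2.imwrite("pics/t2.png",d["image"][130:430,100:500].repeat(2,0).repeat(2,1))
```

```text
t 7.55 pos [415.9  23.3 206.7] x [0.018 1.    0.   ] y [ 1.    -0.018  0.009] z [ 0.009  0.    -1.   ] w 52.7 F [ 0.3 -0.3  0. ] q [0.03 0.13 2.09 0.   0.91 0.05]
```

View pics/t2.png

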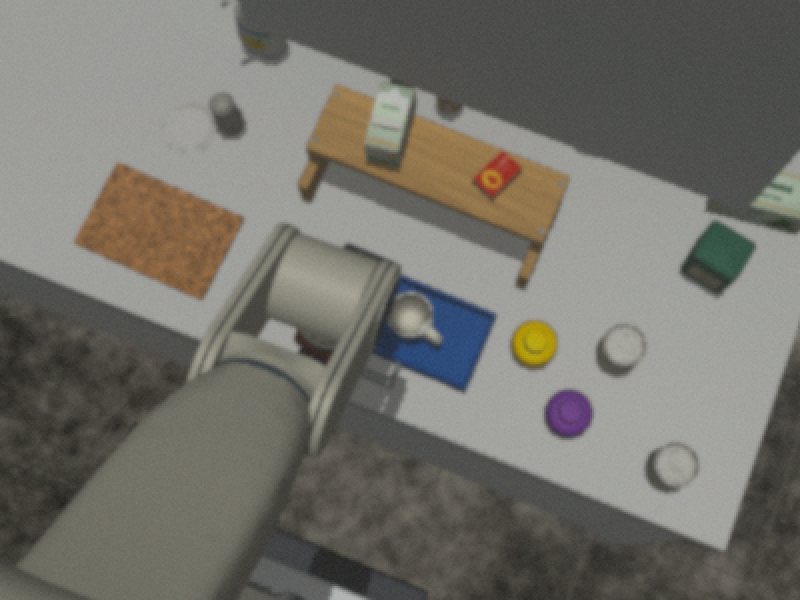

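The top crop shows the tray out in front of the riser, with the cup at crop (410,315). The riser, mat and bystanders are unmoved and the two tins are still in place.

>>> jog_arm([
  [1, [0, 0.05, 0], [0, 0, -0.184]],
  [1, [0, 0, 0], [0, 0, -0.184]],
  [1, [0, 0, 0], [0, 0, -0.184]],
  [1, [0, 0, 0], [0, 0, -0.184]],
  [1, [0, 0, 0], [0, 0, -0.184]],
  [1, [0, 0, 0], [0, 0, -0.184]],
  [1, [0, 0, 0], [0, 0, -0.184]],
  [1, [0, 0, 0], [0, 0, -0.184]],
  [1, [0, 0, 0], [0, 0, -0.184]],
  [1, [0, 0, 0], [0, 0, -0.184]],
])

```text
t: 8.6
ee_pos: [416.7, 23.1, 200.2]
orientation: [-0.216, -3.131, 0.001]
ft_force: [-0.2, 0.0, -0.4]
width: 87.6
grasp_force: 0.0
```

>>> jog_arm([
  [1, [0, 0, 0], [0, 0, -0.184]],
  [1, [-0.25, 0.1, 0], [0, 0, 0]],
  [1, [-0.25, 0.1, 0], [0, 0, 0]],
  [1, [0, 0, 0], [0, 0, 0]],
  [1, [0, 0, 0], [0, 0, 0]],
  [1, [0, 0, 0], [0, 0, 0]],
])

```text
t: 9.2
ee_pos: [466.4, 42.9, 200.6]
orientation: [0.001, -3.139, 0.0]
ft_force: [-0.2, 0.2, 0.6]
width: 88.0
grasp_force: 0.0
```

Run:
```python
from h import *
tcp(); d=cam("wrist"); cv2.imwrite("pics/w2.png",d["image"])
P=cloud(d);X,Y,Z=P[...,0],P[...,1],P[...,2];ok=d["z_map"]>0;H=hsv(d)
v,u=np.mgrid[:480,:640]
def st(n,m):
    q=P[m&ok]; r=cv2.minAreaRect(q[:,:2].astype(np.float32)); c=cv2.minEnclosingCircle(q[:,:2].astype(np.float32)); print(n,len(q),"c",np.round(r[0],1),np.round(r[1],1),round(r[2],1),"circ",np.round(c[0],1),round(c[1],1),"min",q.min(0).round(0),"max",q.max(0).round(0))
w=(v<330)&(X>440)&(X<562)
st("bar",(v<330)&(Z>60)&(Z<70)&(X<440)&(X>390)&(abs(Y-20)<90))
st("timer knob",w&(Z>49)&(Z<56)&(Y>55)&(Y<150))
st("timer body",w&(Z>35)&(Z<47)&(Y>55)&(Y<150))
st("cup rim",w&(Z>53)&(Z<60)&(Y>-80)&(Y<20))
st("cup hand",w&(Z>30)&(Z<60)&(Y>-100)&(Y<20))
b=cv2.inRange(H,(105,100,20),(130,255,255))>0
st("tray",b&(Z>20)&(Z<29)&(v<330))
```

```text
t 9.20 pos [466.4  42.9 200.6] x [-1.    -0.001  0.003] y [-0.001  1.    -0.   ] z [-0.003 -0.    -1.   ] w 88.0 F [-0.2  0.2  0.6] q [ 0.07  0.23  1.98 -0.    0.94 -1.51]
bar 1878 c [411.4  24.7] [116.1  12.2] 88.9 circ [412.4  24.7] 58.1 min [405. -33.  60.] max [418.  83.  68.]
timer knob 762 c [497.  101.9] [30.1 30.4] 78.6 circ [497.7 102.3] 15.9 min [482.  87.  49.] max [512. 117.  55.]
timer body 1940 c [496.5 101.9] [58.4 60.6] 18.3 circ [497. 102.] 30.8 min [467.  72.  35.] max [526. 133.  47.]
cup rim 971 c [506.3 -23.7] [59.5 71.3] 14.5 circ [501.5 -26.4] 38.7 min [475. -64.  53.] max [535.  11.  59.]
cup hand 2117 c [506.3 -26.5] [59.7 76.7] 10.0 circ [502.2 -29.4] 41.2 min [475. -68.  30.] max [535.  11.  59.]
tray 4248 c [500.7  23.6] [290.3 111. ] 89.0 circ [499.9  23.1] 154.0 min [ 443. -122.   20.] max [558. 170.  28.]
```

View pics/w2.png

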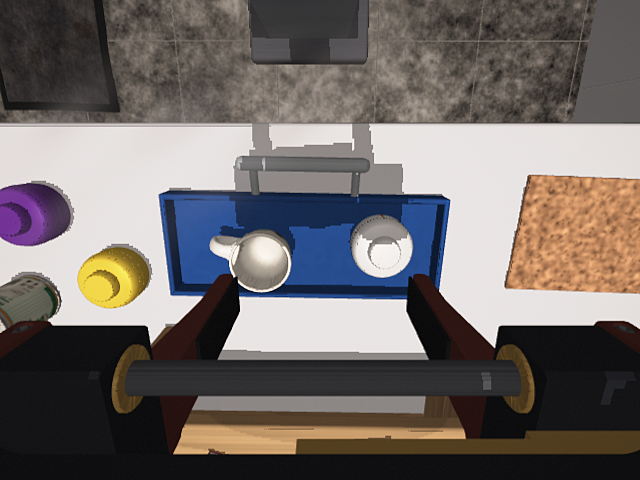

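The wrist view shows the whole tray with the timer at pixel (382,245) and the cup bowl at (262,262), its handle pointing to (222,244). Grasping the timer first.

>>> jog_arm([
  [1, [-0.155, 0.295, 0.3], [0, 0, 0]],
  [1, [-0.155, 0.295, 0.3], [0, 0, 0]],
  [1, [0, 0, 0.4], [0, 0, 0]],
  [1, [0, 0, 0.3], [0, 0, 0]],
  [1, [0, 0, 0.3], [0, 0, 0]],
  [1, [0, 0, 0.26], [0, 0, 0]],
  [1, [0, 0, 0], [0, 0, 0]],
  [-1, [0, 0, 0], [0, 0, 0]],
  [-1, [0, 0, 0], [0, 0, 0]],
  [-1, [0, 0, 0], [0, 0, 0]],
])

```text
t: 10.25
ee_pos: [500.0, 102.3, 17.2]
orientation: [-0.001, 3.139, 0.001]
ft_force: [-0.1, -1.3, 0.6]
width: 67.4
grasp_force: 0.0
```

>>> jog_arm([
  [-1, [0, 0, 0], [0, 0, 0]],
  [-1, [0, 0, 0], [0, 0, 0]],
  [-1, [0, 0, -0.1], [0, 0, 0]],
  [-1, [0, 0, -0.2], [0, 0, 0]],
  [-1, [0, 0, -0.3], [0, 0, 0]],
  [-1, [0, 0, -0.3], [0, 0, 0]],
  [-1, [0, 0, 0], [0, 0, 0]],
])

```text
t: 10.95
ee_pos: [501.5, 102.6, 109.7]
orientation: [-0.001, 3.135, 0.002]
ft_force: [0.1, 0.2, -0.9]
width: 61.4
grasp_force: 30.0
```

Run:
```python
from h import *
plan([(496,404,107,180),(496,404,20,180)],-1,40)
```

```text
t 10.95 pos [501.5 102.6 109.7] x [-1.    -0.001 -0.007] y [-0.001  1.     0.001] z [ 0.007  0.001 -1.   ] w 61.4 F [ 0.1  0.2 -0.9] q [ 0.18  0.43  1.96 -0.    0.75 -1.39]
[-1,[0.007,0.377,0.003],[0,0,0]]
[-1,[0.007,0.377,0.003],[0,0,0]]
[-1,[0.007,0.377,0.004],[0,0,0]]
[-1,[0.006,0.377,0.003],[0,0,0]]
[-1,[0.007,0.376,0.004],[0,0,0]]
[-1,[0.006,0.377,0.003],[0,0,0]]
[-1,[0.007,0.376,0.004],[0,0,0]]
[-1,[0.006,0.377,0.003],[0,0,0.001]]
  --
[-1,[0,0,0.29],[0,0,0]]
[-1,[0,0,0.29],[0,0,0]]
[-1,[0,0,0.29],[0,0,0]]
  --
```

>>> jog_arm([
  [-1, [0, 0.2, 0], [0, 0, 0]],
  [-1, [0.01, 0.35, 0], [0, 0, 0]],
  [-1, [0.01, 0.35, 0], [0, 0, 0]],
  [-1, [0.01, 0.35, 0], [0, 0, 0]],
  [-1, [0.01, 0.35, 0], [0, 0, 0]],
  [-1, [0.01, 0.35, 0], [0, 0, 0]],
  [-1, [0, 0.35, 0], [0, 0, 0]],
  [-1, [0, 0.35, 0], [0, 0, 0]],
  [-1, [0, 0.35, 0], [0, 0, 0]],
  [-1, [0, 0, 0], [0, 0, 0]],
])

```text
t: 11.95
ee_pos: [493.6, 406.0, 105.3]
orientation: [-0.006, 3.14, 0.003]
ft_force: [0.2, 0.0, -1.4]
width: 61.4
grasp_force: 30.0
```

>>> jog_arm([
  [-1, [0, 0, 0.3], [0, 0, 0]],
  [-1, [0, 0, 0.3], [0, 0, 0]],
  [-1, [0, 0, 0.15], [0, 0, 0]],
  [-1, [0, 0, 0], [0, 0, 0]],
  [-1, [0, 0, 0], [0, 0, 0]],
])

```text
t: 12.45
ee_pos: [494.1, 401.8, 30.9]
orientation: [0.0, -3.141, 0.0]
ft_force: [0.3, -0.4, -0.9]
width: 61.5
grasp_force: 30.0
```

>>> jog_arm([
  [-1, [0, 0, 0.08], [0, 0, 0]],
  [-1, [0, 0, 0.05], [0, 0, 0]],
  [-1, [0, 0, 0], [0, 0, 0]],
  [-1, [0, 0, 0], [0, 0, 0]],
  [1, [0, 0, 0], [0, 0, 0]],
  [1, [0, 0, 0], [0, 0, 0]],
  [1, [0, 0, 0], [0, 0, 0]],
  [1, [0, 0, -0.1], [0, 0, 0]],
  [1, [0, 0, -0.3], [0, 0, 0]],
  [1, [0, 0, -0.4], [0, 0, 0]],
])

```text
t: 13.45
ee_pos: [492.7, 401.3, 97.4]
orientation: [0.001, -3.139, 0.004]
ft_force: [0.6, -0.1, 0.2]
width: 87.8
grasp_force: 0.0
```

Run:
```python
from h import *
plan([(505,-19,110,74),(505,-19,30,74)],0.7,45)
```

```text
t 13.45 pos [492.7 401.3  97.4] x [-1.    -0.001  0.003] y [-0.001  1.    -0.002] z [-0.003 -0.002 -1.   ] w 87.8 F [ 0.6 -0.1  0.2] q [ 0.66  0.59  1.68 -0.    0.87 -0.91]
[0.7,[-0.009,-0.323,-0.01],[0,0,0.181]]
[0.7,[-0.055,-0.319,-0.01],[0,0,0.181]]
[0.7,[-0.1,-0.308,-0.01],[0,0,0.181]]
[0.7,[-0.142,-0.29,-0.01],[0,0,0.181]]
[0.7,[-0.182,-0.267,-0.01],[0,0,0.181]]
[0.7,[-0.218,-0.239,-0.009],[0,0,0.181]]
[0.7,[-0.25,-0.206,-0.01],[0,0,0.181]]
[0.7,[-0.276,-0.168,-0.009],[0,0,0.182]]
[0.7,[-0.297,-0.127,-0.01],[0,0,0.181]]
[0.7,[-0.312,-0.084,-0.009],[0,0,0.182]]
[0.7,[-0.321,-0.039,-0.01],[0,0,0.181]]
[0.7,[-0.324,0.008,-0.009],[0,0,0.182]]
[0.7,[-0.319,0.053,-0.01],[0,0,0.181]]
  --
[0.7,[0,0,0.4],[0,0,0]]
[0.7,[0,0,0.4],[0,0,0]]
  --
```

>>> jog_arm([
  [0.7, [-0.01, -0.32, -0.02], [0, 0, 0.181]],
  [0.7, [-0.055, -0.32, -0.02], [0, 0, 0.181]],
  [0.7, [-0.1, -0.31, -0.02], [0, 0, 0.181]],
  [0.7, [-0.14, -0.29, -0.02], [0, 0, 0.181]],
  [0.7, [-0.18, -0.267, 0], [0, 0, 0.181]],
  [0.7, [-0.218, -0.24, 0], [0, 0, 0.181]],
  [0.7, [-0.25, -0.206, 0], [0, 0, 0.181]],
  [0.7, [-0.276, -0.168, 0], [0, 0, 0.181]],
  [0.7, [-0.297, -0.127, 0], [0, 0, 0.181]],
  [0.7, [-0.312, -0.084, 0], [0, 0, 0.181]],
])

```text
t: 14.45
ee_pos: [503.2, 77.9, 106.6]
orientation: [2.055, 2.375, 0.001]
ft_force: [-0.0, -0.0, -0.2]
width: 74.1
grasp_force: 0.0
```

>>> jog_arm([
  [0.7, [-0.32, -0.04, 0], [0, 0, 0.181]],
  [0.7, [-0.324, 0.008, 0], [0, 0, 0.181]],
  [0.7, [-0.32, 0.053, 0], [0, 0, 0.181]],
  [0.7, [0, 0, 0], [0, 0, 0]],
  [0.7, [0, 0, 0], [0, 0, 0]],
  [0.7, [0, 0, 0], [0, 0, 0]],
])

```text
t: 15.05
ee_pos: [505.9, -17.3, 106.0]
orientation: [2.505, 1.896, 0.001]
ft_force: [0.3, 0.2, -0.9]
width: 74.5
grasp_force: 0.0
```

Run:
```python
from h import *
plan([(505,-19,31,74)],0.7,30)
d=cam("wrist");P=cloud(d);X,Y,Z=P[...,0],P[...,1],P[...,2]
q=P[(d["z_map"]>0)&(X>455)&(X<545)&(Z>53)&(Z<60)&(Y>-90)&(Y<25)];print(len(q),q.min(0),q.max(0))
d=cam("scene");P=cloud(d);X,Y,Z=P[...,0],P[...,1],P[...,2]
q=P[(d["z_map"]>0)&(X>430)&(X<560)&(Z>48)&(Z<60)&(Y>360)&(Y<450)];print("timer",len(q),q.mean(0))
cv2.imwrite("pics/s3.png",d["image"])
```

```text
t 15.05 pos [505.9 -17.3 106. ] x [0.271 0.962 0.   ] y [ 0.962 -0.271  0.   ] z [ 0.  0. -1.] w 74.5 F [ 0.3  0.2 -0.9] q [-0.06  0.43  1.97  0.    0.74  0.22]
[0.7,[-0.006,-0.001,0.25],[0,0,0.002]]
[0.7,[-0.006,-0.002,0.25],[0,0,0.002]]
[0.7,[-0.007,-0.001,0.25],[0,0,0.002]]
  --
1878 [474.72010657 -64.13456187  53.00062756] [534.53473518  11.80583767  58.88366762]
timer 48 [491.89838398 398.98144563  50.71108211]
```

View pics/s3.png

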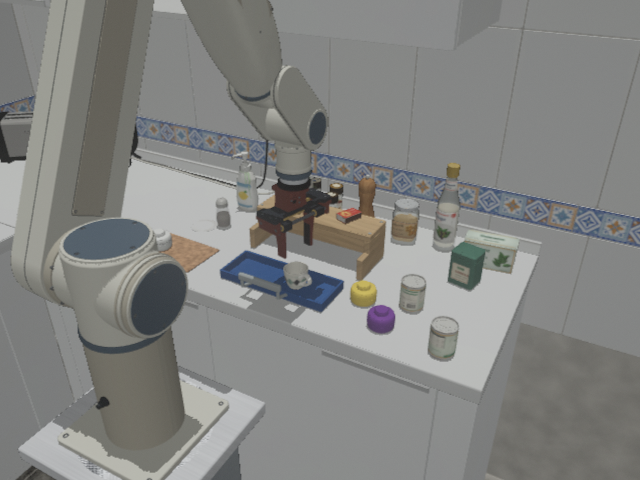

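The scene view shows the timer standing on the mat at pixel (158,238). The gripper is above the cup at (297,275), and the tins have not moved.

>>> jog_arm([
  [0.7, [-0.005, -0.005, 0.25], [0, 0, 0]],
  [0.7, [-0.005, -0.005, 0.25], [0, 0, 0]],
  [0.7, [0, 0, 0.25], [0, 0, 0]],
  [0.7, [0, 0, 0], [0, 0, 0]],
  [-1, [0, 0, 0], [0, 0, 0]],
  [-1, [0, 0, 0], [0, 0, 0]],
  [-1, [0, 0, 0], [0, 0, 0]],
  [-1, [0, 0, 0], [0, 0, 0]],
  [-1, [0, 0, 0], [0, 0, 0]],
])

```text
t: 16.05
ee_pos: [505.4, -18.6, 31.7]
orientation: [2.506, 1.893, 0.003]
ft_force: [-0.9, 1.7, 7.2]
width: 58.4
grasp_force: 30.0
```

>>> jog_arm([
  [-1, [0, 0, -0.1], [0, 0, 0]],
  [-1, [0, 0, -0.25], [0, 0, 0]],
  [-1, [0, 0, -0.25], [0, 0, 0]],
  [-1, [0, 0, -0.2], [0, 0, 0]],
  [-1, [0, 0, 0], [0, 0, 0]],
])

```text
t: 16.55
ee_pos: [506.4, -18.9, 113.5]
orientation: [2.504, 1.892, 0.006]
ft_force: [0.4, 0.5, -0.6]
width: 58.2
grasp_force: 30.0
```

Run:
```python
from h import *
plan([(491,324,115,88)],-1,40)
```

```text
t 16.55 pos [506.4 -18.9 113.5] x [0.273 0.962 0.001] y [ 0.962 -0.273  0.005] z [ 0.005 -0.    -1.   ] w 58.2 F [ 0.4  0.5 -0.6] q [-0.06  0.41  1.97 -0.    0.76  0.22]
[-1,[0.362,-0.12,-0.002],[0,0,-0.034]]
[-1,[0.365,-0.111,-0.002],[0,0,-0.034]]
[-1,[0.368,-0.101,-0.002],[0,0,-0.034]]
[-1,[0.37,-0.091,-0.002],[0,0,-0.034]]
[-1,[0.373,-0.081,-0.001],[0,0,-0.034]]
[-1,[0.374,-0.071,-0.002],[0,0,-0.034]]
[-1,[0.376,-0.062,-0.001],[0,0,-0.035]]
[-1,[0.378,-0.051,-0.002],[0,0,-0.034]]
[-1,[0.379,-0.041,-0.001],[0,0,-0.035]]
  --
```

>>> jog_arm([
  [-1, [0.36, -0.12, 0], [0, 0, -0.034]],
  [-1, [0.365, -0.11, 0], [0, 0, -0.034]],
  [-1, [0.368, -0.1, 0], [0, 0, -0.034]],
  [-1, [0.37, -0.09, 0], [0, 0, -0.034]],
  [-1, [0.373, -0.08, 0], [0, 0, -0.034]],
  [-1, [0.374, -0.07, 0], [0, 0, -0.034]],
  [-1, [0.376, -0.06, 0], [0, 0, -0.034]],
  [-1, [0.378, -0.05, 0], [0, 0, -0.034]],
  [-1, [0.38, -0.04, 0], [0, 0, -0.034]],
  [-1, [0, 0, 0], [0, 0, 0]],
])

```text
t: 17.55
ee_pos: [489.7, 327.8, 109.9]
orientation: [-2.257, -2.185, -0.002]
ft_force: [1.0, -0.2, -0.3]
width: 57.6
grasp_force: 30.0
```

>>> jog_arm([
  [-1, [0, 0, 0.3], [0, 0, 0]],
  [-1, [0, 0, 0.3], [0, 0, 0]],
  [-1, [0, 0, 0.1], [0, 0, 0]],
  [-1, [0, 0, 0], [0, 0, 0]],
  [-1, [0, 0, 0], [0, 0, 0]],
])

```text
t: 18.05
ee_pos: [490.4, 323.7, 41.1]
orientation: [2.262, 2.18, 0.0]
ft_force: [0.7, -0.1, 0.0]
width: 58.1
grasp_force: 30.0
```

>>> jog_arm([
  [-1, [0, 0, 0.09], [0, 0, 0]],
  [-1, [0, 0, 0], [0, 0, 0]],
  [-1, [0, 0, 0], [0, 0, 0]],
  [1, [0, 0, 0], [0, 0, 0]],
  [1, [0, 0, 0], [0, 0, 0]],
  [1, [0, 0, 0], [0, 0, 0]],
  [1, [0, 0, -0.1], [0, 0, 0]],
  [1, [0, 0, -0.4], [0, 0, 0]],
  [1, [0, 0, -0.4], [0, 0, 0]],
  [1, [0, 0, -0.4], [0, 0, 0]],
])

```text
t: 19.05
ee_pos: [489.8, 323.8, 163.6]
orientation: [-2.261, -2.181, 0.0]
ft_force: [0.8, -0.2, 0.7]
width: 87.8
grasp_force: 0.0
```

>>> jog_arm([
  [1, [-0.45, 0, -0.2], [0, 0, 0]],
  [1, [-0.45, 0, 0], [0, 0, 0]],
  [1, [-0.45, 0, 0], [0, 0, 0]],
  [1, [-0.45, 0, 0], [0, 0, 0]],
  [1, [-0.45, 0, 0], [0, 0, 0]],
  [1, [-0.45, 0, 0], [0, 0, 0]],
  [1, [-0.45, 0, 0], [0, 0, 0]],
  [1, [-0.45, 0, 0], [0, 0, 0]],
  [1, [-0.45, 0, 0], [0, 0, 0]],
  [1, [-0.45, 0, 0], [0, 0, 0]],
])

```text
t: 20.05
ee_pos: [473.5, -127.6, 182.6]
orientation: [2.261, 2.18, 0.001]
ft_force: [0.0, 0.1, 0.4]
width: 87.6
grasp_force: 0.0
```

>>> jog_arm([
  [1, [-0.45, 0.1, 0], [0, 0, 0]],
  [1, [-0.45, 0.1, 0], [0, 0, 0]],
  [1, [-0.45, 0.1, 0], [0, 0, 0]],
  [1, [0, 0, 0], [0, 0, 0]],
  [1, [0, 0, 0], [0, 0, 0]],
])

```text
t: 20.55
ee_pos: [498.4, -262.3, 182.0]
orientation: [-2.264, -2.178, -0.0]
ft_force: [-0.3, -0.3, -0.9]
width: 87.7
grasp_force: 0.0
```

```bash
cat >> h.py <<'E'
def tins(d,zt=72,zr=5):
    P=cloud(d);Z=P[...,2];m=((abs(Z-zt)<zr)&(d["z_map"]>0)&(P[...,0]<700)&(P[...,0]>300)).astype(np.uint8)
    n,l,s,c=cv2.connectedComponentsWithStats(m)
    for i in range(1,n):
        if s[i,4]>60:
            q=P[l==i]; k=cv2.minEnclosingCircle(q[:,:2].astype(np.float32)); print(s[i,4],"px",c[i].round(0),"xy",np.round(k[0],1),"r",round(k[1],1),"z",q[:,2].mean().round(1))
E
python3 - <<'E'
from h import *
tcp(); d=cam("wrist"); tins(d); cv2.imwrite("pics/w4.png",d["image"]); print("top"); tins(cam("top"),72,8)
E
```

```text
t 20.55 pos [ 498.4 -262.3  182. ] x [0.038 0.999 0.   ] y [ 0.999 -0.038 -0.   ] z [-0.  0. -1.] w 87.7 F [-0.3 -0.3 -0.9] q [-0.51  0.38  1.8   0.    0.96 -0.47]
318 px [538.  68.] xy [ 672.4 -141.2] r 28.5 z 72.0
2901 px [405. 261.] xy [ 568.3 -292.7] r 28.7 z 69.6
214 px [276. 357.] xy [ 449.3 -384.6] r 18.7 z 70.2
266 px [277. 399.] xy [ 447.1 -424. ] r 20.8 z 70.2
top
126 px [276. 313.] xy [412.2  24.2] r 56.6 z 67.2
393 px [438. 362.] xy [ 448.2 -404.6] r 28.8 z 69.6
```

View pics/w4.png

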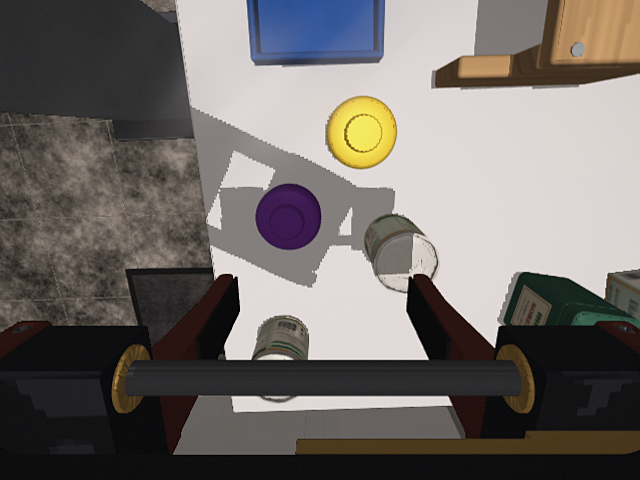

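The wrist view shows the tins at pixels (405,261) and (280,357), the purple and yellow decoys, and the tea tin at (550,300). Taking tin A at (568,-293).

>>> jog_arm([
  [1, [-0.14, 0.355, 0.1], [0, 0, 0]],
  [1, [-0.14, 0.355, 0.1], [0, 0, 0]],
  [1, [0, 0, 0.2], [0, 0, 0]],
  [1, [0, 0, 0.35], [0, 0, 0]],
  [1, [0, 0, 0.35], [0, 0, 0]],
  [1, [0, 0, 0.35], [0, 0, 0]],
  [1, [0, 0, 0], [0, 0, 0]],
  [1, [0, 0, 0], [0, 0, 0]],
])

```text
t: 21.45
ee_pos: [568.7, -291.0, 37.0]
orientation: [-2.259, -2.182, 0.001]
ft_force: [-0.5, 0.5, 0.1]
width: 87.6
grasp_force: 0.0
```

>>> jog_arm([
  [-1, [0, 0, 0], [0, 0, 0]],
  [-1, [0, 0, 0], [0, 0, 0]],
  [-1, [0, 0, 0], [0, 0, 0]],
  [-1, [0, 0, 0], [0, 0, 0]],
  [-1, [0, 0, 0], [0, 0, 0]],
  [-1, [0, 0, -0.1], [0, 0, 0]],
  [-1, [0, 0, -0.3], [0, 0, 0]],
  [-1, [0, 0, -0.4], [0, 0, 0]],
  [-1, [0, 0, -0.3], [0, 0, 0]],
  [-1, [0, 0, 0], [0, 0, 0]],
])

```text
t: 22.45
ee_pos: [571.3, -293.8, 151.8]
orientation: [2.256, 2.175, 0.004]
ft_force: [-0.3, 0.2, -1.1]
width: 56.8
grasp_force: 30.0
```

Run:
```python
from h import *
plan([(502,-45,145,88)],-1,40)
```

```text
t 22.45 pos [ 571.3 -293.8  151.8] x [ 0.036  0.999 -0.004] y [ 0.999 -0.036  0.007] z [ 0.007 -0.004 -1.   ] w 56.8 F [-0.3  0.2 -1.1] q [-0.49  0.53  1.64 -0.    0.96 -0.46]
[-1,[0.352,-0.112,0.01],[0,0,0]]
[-1,[0.351,-0.112,0.01],[0,0,0]]
[-1,[0.352,-0.112,0.01],[0,0,0]]
[-1,[0.351,-0.112,0.01],[0,0,0]]
[-1,[0.352,-0.112,0.009],[0,0,-0.001]]
[-1,[0.351,-0.111,0.01],[0,0,0]]
[-1,[0.352,-0.111,0.009],[0,0,-0.001]]
  --
```

>>> jog_arm([
  [-1, [0.2, -0.05, 0], [0, 0, 0]],
  [-1, [0.35, -0.11, 0], [0, 0, 0]],
  [-1, [0.35, -0.11, 0], [0, 0, 0]],
  [-1, [0.35, -0.11, 0], [0, 0, 0]],
  [-1, [0.35, -0.11, 0], [0, 0, 0]],
  [-1, [0.35, -0.11, 0], [0, 0, 0]],
  [-1, [0.35, -0.11, 0], [0, 0, 0]],
  [-1, [0.35, -0.1, 0], [0, 0, 0]],
  [-1, [0, 0, 0], [0, 0, 0]],
  [-1, [0, 0, 0], [0, 0, 0]],
])

```text
t: 23.45
ee_pos: [496.9, -24.0, 146.2]
orientation: [-2.259, -2.183, 0.001]
ft_force: [-0.3, 0.3, -1.4]
width: 56.7
grasp_force: 30.0
```

Run:
```python
from h import *
plan([(500,-26,43,90)],-1,35)
```

```text
t 23.45 pos [496.9 -24.  146.2] x [ 0.034  0.999 -0.   ] y [ 0.999 -0.034 -0.001] z [-0.001 -0.    -1.   ] w 56.7 F [-0.3  0.3 -1.4] q [-0.07  0.35  1.96 -0.    0.83 -0.04]
[-1,[-0.006,0.01,0.344],[0,0,-0.015]]
[-1,[-0.006,0.011,0.344],[0,0,-0.014]]
[-1,[-0.007,0.01,0.344],[0,0,-0.015]]
  --
```

>>> jog_arm([
  [-1, [-0.005, 0.01, 0.3], [0, 0, 0]],
  [-1, [-0.005, 0.01, 0.3], [0, 0, 0]],
  [-1, [-0.005, 0.01, 0.25], [0, 0, 0]],
  [-1, [0, 0, 0.1], [0, 0, 0]],
  [-1, [0, 0, 0.06], [0, 0, 0]],
  [-1, [0, 0, 0.02], [0, 0, 0]],
  [-1, [0, 0, 0], [0, 0, 0]],
  [-1, [0, 0, 0], [0, 0, 0]],
])

```text
t: 24.25
ee_pos: [501.1, -26.3, 44.6]
orientation: [2.261, 2.18, 0.002]
ft_force: [0.7, -0.6, -1.4]
width: 56.9
grasp_force: 30.0
```

>>> jog_arm([
  [1, [0, 0, 0], [0, 0, 0]],
  [1, [0, 0, 0], [0, 0, 0]],
  [1, [0, 0, 0], [0, 0, 0]],
  [1, [0, 0, -0.1], [0, 0, 0]],
  [1, [0, 0, -0.4], [0, 0, 0]],
  [1, [0, 0, -0.4], [0, 0, 0]],
  [1, [0, 0, -0.3], [0, 0, 0]],
  [1, [0, 0, 0], [0, 0, 0]],
  [1, [0, 0, 0], [0, 0, 0]],
])

```text
t: 25.15
ee_pos: [500.7, -26.2, 164.7]
orientation: [2.26, 2.18, 0.002]
ft_force: [-0.5, 0.0, -0.3]
width: 87.8
grasp_force: 0.0
```

Run:
```python
from h import *
plan([(448.5,-330,165,88)],1,45)
print("top");tins(cam("top"),72,8);print("scene");tins(cam("scene"),74,6);print("w");tins(cam("wrist"),75,6)
```

```text
t 25.15 pos [500.7 -26.2 164.7] x [ 0.036  0.999 -0.   ] y [ 0.999 -0.036  0.002] z [ 0.002 -0.    -1.   ] w 87.8 F [-0.5  0.  -0.3] q [-0.08  0.32  1.95 -0.    0.87 -0.04]
[1,[-0.436,-0.059,0],[0,0,0]]
[1,[-0.437,-0.059,-0.001],[0,0,0]]
[1,[-0.436,-0.059,0],[0,0,0]]
[1,[-0.437,-0.059,-0.001],[0,0,0]]
[1,[-0.436,-0.058,0],[0,0,-0.001]]
[1,[-0.436,-0.059,-0.001],[0,0,0]]
[1,[-0.437,-0.059,0],[0,0,-0.001]]
  --
top
390 px [438. 362.] xy [ 447.9 -405. ] r 29.2 z 69.9
scene
291 px [297. 264.] xy [502.3 -26. ] r 33.2 z 73.1
300 px [444. 325.] xy [ 448.1 -405.6] r 30.7 z 69.7
w
4180 px [325. 241.] xy [500.7 -26.4] r 28.7 z 74.5
```

>>> jog_arm([
  [1, [-0.4226, -0.043, 0], [0, 0, 0]],
  [1, [-0.4226, -0.043, 0], [0, 0, 0]],
  [1, [-0.4226, -0.043, 0], [0, 0, 0]],
  [1, [-0.4226, -0.043, 0], [0, 0, 0]],
  [1, [-0.4226, -0.043, 0], [0, 0, 0]],
  [1, [-0.4226, -0.043, 0], [0, 0, 0]],
  [1, [-0.4226, -0.043, 0], [0, 0, 0]],
  [1, [-0.4226, -0.043, 0], [0, 0, 0]],
  [1, [-0.4226, -0.043, 0], [0, 0, 0]],
  [1, [0, 0, 0], [0, 0, 0]],
])

```text
t: 26.3
ee_pos: [446.7, -409.0, 162.2]
orientation: [-2.265, -2.176, 0.001]
ft_force: [0.8, 0.7, -0.4]
width: 87.8
grasp_force: 0.0
```

Run:
```python
from h import *
print("w");tins(cam("wrist"),70,5);print("top");tins(cam("top"),72,8);print("scene");tins(cam("scene"),72,8)
plan([(448.3,-405,37,88)],1,35)
```

```text
w
4093 px [324. 235.] xy [ 447.9 -405.3] r 28.7 z 69.5
top
362 px [307. 288.] xy [501.1 -26.4] r 30.3 z 73.5
scene
61 px [221. 205.] xy [670.5 322.9] r 17.4 z 72.1
69 px [370. 246.] xy [ 670.7 -143.5] r 28.4 z 71.4
334 px [297. 265.] xy [499.8 -26.2] r 32.0 z 72.3
446 px [444. 325.] xy [ 448.7 -404.2] r 31.7 z 68.8
t 26.45 pos [ 447.1 -403.8  162.2] x [0.037 0.999 0.002] y [ 0.999 -0.037 -0.002] z [-0.002  0.002 -1.   ] w 87.9 F [ 0.4  0.  -0. ] q [-0.75  0.47  1.72  0.    0.96 -0.72]
[1,[-0.003,0.003,0.313],[0,0,-0.001]]
[1,[-0.003,0.003,0.313],[0,0,-0.001]]
[1,[-0.003,0.003,0.313],[0,0,0]]
[1,[-0.002,0.004,0.313],[0,0,-0.001]]
  --
```

>>> jog_arm([
  [1, [-0.01, 0.01, 0.31], [0, 0, 0]],
  [1, [0, 0, 0.31], [0, 0, 0]],
  [1, [0, 0, 0.31], [0, 0, 0]],
  [1, [0, 0, 0.31], [0, 0, 0]],
  [1, [0, 0, 0], [0, 0, 0]],
  [-1, [0, 0, 0], [0, 0, 0]],
  [-1, [0, 0, 0], [0, 0, 0]],
  [-1, [0, 0, 0], [0, 0, 0]],
  [-1, [0, 0, 0], [0, 0, 0]],
  [-1, [0, 0, 0], [0, 0, 0]],
])

```text
t: 27.45
ee_pos: [449.4, -406.4, 41.0]
orientation: [2.26, 2.179, 0.0]
ft_force: [-0.3, -0.0, 7.2]
width: 56.8
grasp_force: 30.0
```

>>> jog_arm([
  [-1, [0, 0, 0], [0, 0, 0]],
  [-1, [0, 0, -0.1], [0, 0, 0]],
  [-1, [0, 0, -0.3], [0, 0, 0]],
  [-1, [0, 0, -0.4], [0, 0, 0]],
  [-1, [0, 0, -0.4], [0, 0, 0]],
  [-1, [0, 0, 0], [0, 0, 0]],
  [-1, [0, 0, 0], [0, 0, 0]],
])

```text
t: 28.15
ee_pos: [449.1, -406.2, 161.0]
orientation: [2.26, 2.179, 0.0]
ft_force: [-0.5, 0.0, -1.4]
width: 57.2
grasp_force: 30.0
```

Run:
```python
from h import *
plan([(480,-200,170,88),(501,74,170,88)],-1,40)
```

```text
t 28.15 pos [ 449.1 -406.2  161. ] x [ 0.036  0.999 -0.002] y [ 0.999 -0.036  0.002] z [ 0.002 -0.002 -1.   ] w 57.2 F [-0.5  0.  -1.4] q [-0.75  0.47  1.72 -0.    0.95 -0.72]
[-1,[0.345,0.039,-0.015],[0,0,0]]
[-1,[0.345,0.039,-0.015],[0,0,0]]
[-1,[0.346,0.039,-0.015],[0,0,0]]
[-1,[0.345,0.039,-0.015],[0,0,-0.001]]
[-1,[0.345,0.039,-0.015],[0,0,0]]
[-1,[0.346,0.04,-0.015],[0,0,-0.001]]
  --
[-1,[0.392,0.016,0],[0,0,0]]
[-1,[0.392,0.016,0],[0,0,0]]
[-1,[0.392,0.016,0],[0,0,0]]
[-1,[0.392,0.016,0],[0,0,0]]
[-1,[0.393,0.017,0],[0,0,0]]
[-1,[0.392,0.016,0],[0,0,0]]
[-1,[0.393,0.017,0],[0,0,0]]
  --
```

>>> jog_arm([
  [-1, [0.25, 0.03, 0], [0, 0, 0]],
  [-1, [0.35, 0.04, 0], [0, 0, 0]],
  [-1, [0.35, 0.04, 0], [0, 0, 0]],
  [-1, [0.35, 0.04, 0], [0, 0, 0]],
  [-1, [0.35, 0.04, 0], [0, 0, 0]],
  [-1, [0.35, 0.03, 0], [0, 0, 0]],
  [-1, [0.35, 0.03, 0], [0, 0, 0]],
  [-1, [0.35, 0.02, 0], [0, 0, 0]],
  [-1, [0.35, 0.02, 0], [0, 0, 0]],
  [-1, [0.35, 0.02, 0], [0, 0, 0]],
])

```text
t: 29.15
ee_pos: [490.7, -65.7, 158.1]
orientation: [-2.26, -2.179, 0.003]
ft_force: [0.9, 0.5, -1.2]
width: 57.0
grasp_force: 30.0
```

>>> jog_arm([
  [-1, [0.35, 0.015, 0], [0, 0, 0]],
  [-1, [0.35, 0.015, 0], [0, 0, 0]],
  [-1, [0.35, 0.015, 0], [0, 0, 0]],
  [-1, [0.35, 0.01, 0], [0, 0, 0]],
  [-1, [0, 0, 0], [0, 0, 0]],
  [-1, [0, 0, 0], [0, 0, 0]],
  [-1, [0, 0, 0], [0, 0, 0]],
])

```text
t: 29.85
ee_pos: [501.9, 71.6, 158.7]
orientation: [-2.261, -2.18, 0.003]
ft_force: [-1.2, -0.6, -1.0]
width: 57.1
grasp_force: 30.0
```

Run:
```python
from h import *
plan([(501.5,74,47,88)],-1,35)
```

```text
t 29.85 pos [501.9  71.6 158.7] x [ 0.037  0.999 -0.001] y [ 0.999 -0.037 -0.002] z [-0.002 -0.001 -1.   ] w 57.1 F [-1.2 -0.6 -1. ] q [ 0.12  0.34  1.94 -0.    0.86  0.16]
[-1,[0.006,-0.001,0.279],[0,0,-0.001]]
[-1,[0.006,-0.001,0.279],[0,0,0]]
[-1,[0.006,-0.001,0.28],[0,0,-0.001]]
[-1,[0.006,-0.002,0.279],[0,0,0]]
  --
```

>>> jog_arm([
  [-1, [0.01, 0, 0.28], [0, 0, 0]],
  [-1, [0.01, 0, 0.28], [0, 0, 0]],
  [-1, [0, 0, 0.28], [0, 0, 0]],
  [-1, [0, 0, 0.2], [0, 0, 0]],
  [-1, [0, 0, 0.06], [0, 0, 0]],
  [-1, [0, 0, 0.02], [0, 0, 0]],
  [-1, [0, 0, 0], [0, 0, 0]],
  [-1, [0, 0, 0], [0, 0, 0]],
])

```text
t: 30.65
ee_pos: [503.6, 74.3, 48.6]
orientation: [2.261, 2.18, 0.002]
ft_force: [-0.5, -0.1, -0.9]
width: 57.0
grasp_force: 30.0
```

>>> jog_arm([
  [1, [0, 0, 0], [0, 0, 0]],
  [1, [0, 0, 0], [0, 0, 0]],
  [1, [0, 0, 0], [0, 0, 0]],
  [1, [0, 0, -0.1], [0, 0, 0]],
  [1, [0, 0, -0.4], [0, 0, 0]],
  [1, [0, 0, -0.4], [0, 0, 0]],
  [1, [0, 0, -0.4], [0, 0, 0]],
  [1, [0, -0.2, -0.2], [0, 0, 0]],
  [1, [0, 0, 0], [0, 0, 0]],
  [1, [0, 0, 0], [0, 0, 0]],
])

```text
t: 31.65
ee_pos: [482.9, 75.2, 198.2]
orientation: [2.26, 2.18, 0.002]
ft_force: [-0.8, 0.6, -0.1]
width: 88.0
grasp_force: 0.0
```

```bash
cat >> h.py <<'E'
def traybar(d):
    P=cloud(d);X,Y,Z=P.transpose(2,0,1);ok=d["z_map"]>0;b=cv2.inRange(hsv(d),(105,100,20),(130,255,255))>0
    for n,m in(("bar",(Z>60)&(Z<70)&(X>390)&(X<600)&(abs(Y-24)<75)&(cv2.inRange(hsv(d),(0,0,0),(180,90,255))>0)),("tray",b&(Z>20)&(Z<29)&(X<700))):
        q=P[m&ok]
        if len(q)>9: r=cv2.minAreaRect(q[:,:2].astype(np.float32)); print(n,len(q),np.round(r[0],1),np.round(r[1],1),round(r[2],1),q.min(0).round(0),q.max(0).round(0))
E
python3 - <<'E'
from h import *
tcp();d=cam("wrist"); tins(d,75,5);d=cam("top");print("top");tins(d,76,5); d=cam("scene");print("scene"); tins(d,72,8); cv2.imwrite("pics/s5.png",d["image"])
E
```

```text
t 31.65 pos [482.9  75.2 198.2] x [0.036 0.999 0.   ] y [ 0.999 -0.036  0.002] z [ 0.002  0.    -1.   ] w 88.0 F [-0.8  0.6 -0.1] q [ 0.13  0.26  1.95 -0.    0.94  0.17]
177 px [536.  89.] xy [657.2 181.7] r 9.9 z 75.1
3322 px [346. 228.] xy [503.4  75.6] r 28.7 z 74.6
2612 px [345. 331.] xy [501.7 -26.2] r 29.5 z 74.5
top
117 px [276. 275.] xy [502.9  70. ] r 27.6 z 75.0
296 px [307. 288.] xy [500.8 -26.5] r 28.6 z 75.3
scene
64 px [221. 205.] xy [670.8 323.3] r 16.8 z 72.3
77 px [370. 246.] xy [ 670.1 -143.5] r 29.3 z 72.5
304 px [262. 253.] xy [503.6  74.9] r 31.6 z 72.2
332 px [297. 265.] xy [501.3 -26.1] r 31.5 z 72.1
```

View pics/s5.png

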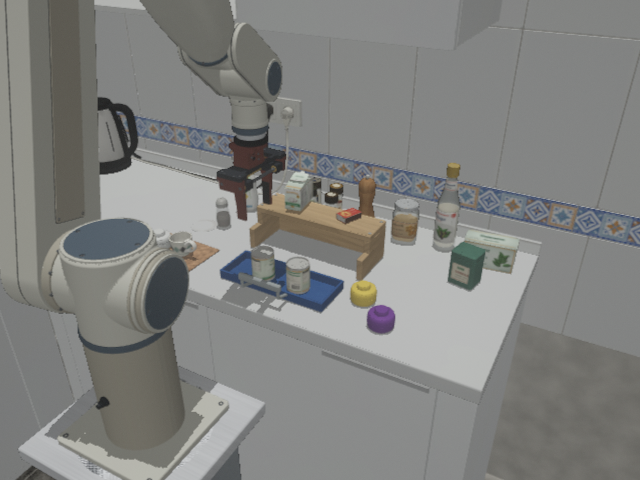

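Both tins stand in the tray at pixels (262,262) and (297,275), the cup and timer stand on the mat at ~(180,245) and (160,238), and no tins are left on the worktop. Now regripping the handle.

>>> jog_arm([
  [0.2, [-0.13, -0.18, 0], [0, 0, -0.024]],
  [0.2, [-0.13, -0.18, 0], [0, 0, 0]],
  [0.2, [-0.13, -0.18, 0], [0, 0, 0]],
  [0.2, [-0.13, -0.18, 0], [0, 0, 0]],
  [0.2, [0, 0, 0.35], [0, 0, 0]],
  [0.2, [0, 0, 0.35], [0, 0, 0]],
  [0.2, [0, 0, 0], [0, 0, 0]],
  [0.2, [0, 0, 0], [0, 0, 0]],
])

```text
t: 32.6
ee_pos: [409.2, 24.8, 127.1]
orientation: [-2.239, -2.2, 0.004]
ft_force: [-0.5, 0.5, 0.2]
width: 53.0
grasp_force: 0.0
```

Run:
```python
from h import *
d=cam("wrist"); traybar(d)
plan([(411.4,19,42,89)],0.2,35)
```

```text
bar 3411 [450.7  33. ] [117.1 114.1] 12.0 [404. -32.  60.] [519.  99.  70.]
tray 5853 [501.2  37.6] [262.1 112.4] 89.0 [443. -92.  20.] [559. 169.  29.]
t 32.65 pos [410.1  24.8 127.9] x [ 0.017  1.    -0.   ] y [ 1.    -0.017 -0.001] z [-0.001 -0.    -1.   ] w 52.8 F [-0.  -0.1  0.4] q [0.03 0.27 2.15 0.   0.72 0.05]
[0.2,[-0.019,0.005,0.286],[0,0,0]]
[0.2,[-0.02,0.004,0.287],[0,0,0]]
[0.2,[-0.019,0.005,0.286],[0,0,0]]
  --
```

>>> jog_arm([
  [0.2, [-0.02, 0, 0.28], [0, 0, 0]],
  [0.2, [-0.02, 0, 0.28], [0, 0, 0]],
  [0.2, [0, 0, 0.28], [0, 0, 0]],
  [0.2, [0, 0, 0], [0, 0, 0]],
  [-1, [0, 0, 0], [0, 0, 0]],
  [-1, [0, 0, 0], [0, 0, 0]],
  [-1, [0, 0, 0], [0, 0, 0]],
  [-1, [0, 0, 0], [0, 0, 0]],
  [-1, [0, 0, 0], [0, 0, 0]],
  [-1, [0, 0, 0], [0, 0, 0]],
])

```text
t: 33.65
ee_pos: [410.3, 20.8, 44.2]
orientation: [2.24, 2.201, 0.002]
ft_force: [0.5, -1.2, 6.0]
width: 12.2
grasp_force: 30.0
```

>>> jog_arm([
  [-1, [0, 0.03, 0], [0, 0, 0]],
  [-1, [0, 0.06, 0], [0, 0, 0]],
  [-1, [0, 0.08, 0], [0, 0, 0]],
  [-1, [0, 0.08, 0], [0, 0, 0]],
  [-1, [0, 0.08, 0], [0, 0, 0]],
  [-1, [0, 0.08, 0], [0, 0, 0]],
  [-1, [0, 0.05, 0], [0, 0, 0]],
  [-1, [0, 0.03, 0], [0, 0, 0]],
  [-1, [0, 0, 0], [0, 0, 0]],
])

```text
t: 34.55
ee_pos: [458.6, 19.9, 44.2]
orientation: [-2.241, -2.202, 0.0]
ft_force: [-2.7, -0.4, 9.2]
width: 11.9
grasp_force: 30.0
```

Run:
```python
from h import *
tcp(); d=cam("wrist"); traybar(d); tins(d,75,5); P=cloud(d);X,Y,Z=P.transpose(2,0,1)
v,u=np.mgrid[:480,:640]
m=(d["z_map"]>0)&(Z>50)&(Z<66)&(X>600)&(X<640)&(abs(Y-20)<200)
for s in(1,-1):
    q=P[m&(s*(Y-20)>120)]
    if len(q): print(s,len(q),q.min(0).round(1),q.max(0).round(1))
d=cam("top");print("top");traybar(d); tins(d,76,5); cv2.imwrite("pics/t6.png",d["image"][130:430,100:500].repeat(2,0).repeat(2,1))
```

```text
t 34.55 pos [458.6  19.9  44.2] x [ 0.017  1.    -0.   ] y [ 1.    -0.017 -0.   ] z [-0. -0. -1.] w 11.9 F [-2.7 -0.4  9.2] q [ 0.02  0.5   2.09 -0.    0.56  0.03]
bar 6956 [499.2  33.1] [119.5 113.7] 12.1 [444. -34.  60.] [570.  99.  70.]
tray 7712 [547.1  23.6] [268.1 114.2] 88.9 [ 491. -111.   20.] [606. 157.  29.]
18008 px [560. 191.] xy [550.8  74.8] r 29.5 z 74.5
273 px [299. 304.] xy [447.6  25.4] r 7.6 z 75.2
299 px [345. 307.] xy [468.9  20.2] r 11.8 z 75.2
328 px [517. 356.] xy [548.   -2.5] r 15.4 z 72.0
5116 px [520. 423.] xy [552.  -32.1] r 25.4 z 74.5
top
bar 75 [541.5  -1.3] [170.6  98.4] 43.9 [451. -51.  61.] [575.  92.  70.]
tray 209 [546.8  21.7] [287.2 109.6] 89.0 [ 490. -122.   20.] [603. 165.  29.]
214 px [316. 272.] xy [548.3 -28.5] r 28.9 z 75.3
```

View pics/t6.png

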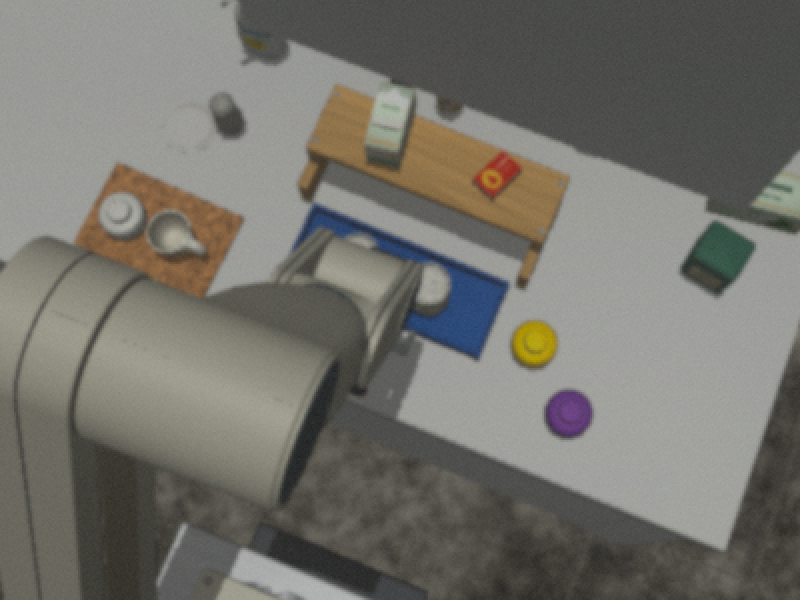

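The top crop shows the tray parallel to the riser with the tins aboard, its right rear corner (508,283) inside the right cheek (528,275). The timer and cup are standing on the mat.

>>> jog_arm([
  [-1, [0, 0.03, 0], [0, 0, 0]],
  [-1, [0, 0.05, 0], [0, 0, 0]],
  [-1, [0, 0.05, 0], [0, 0, 0]],
  [-1, [0, 0.05, 0], [0, 0, 0]],
  [-1, [0, 0.05, 0], [0, 0, 0]],
  [-1, [0, 0.05, 0], [0, 0, 0]],
  [-1, [0, 0.05, 0], [0, 0, 0]],
  [-1, [0, 0.03, 0], [0, 0, 0]],
  [-1, [0, 0, 0], [0, 0, 0]],
])

```text
t: 35.55
ee_pos: [494.7, 19.3, 44.2]
orientation: [-2.241, -2.202, 0.0]
ft_force: [-2.8, 0.2, 8.7]
width: 11.7
grasp_force: 30.0
```

>>> jog_arm([
  [-1, [0, 0.03, 0], [0, 0, 0]],
  [-1, [0, 0.05, 0], [0, 0, 0]],
  [-1, [0, 0.05, 0], [0, 0, 0]],
  [-1, [0, 0.05, 0], [0, 0, 0]],
  [-1, [0, 0.05, 0], [0, 0, 0]],
  [-1, [0, 0.05, 0], [0, 0, 0]],
  [-1, [0, 0.05, 0], [0, 0, 0]],
  [-1, [0, 0.03, 0], [0, 0, 0]],
  [-1, [0, 0, 0], [0, 0, 0]],
])

```text
t: 36.45
ee_pos: [530.7, 18.7, 44.2]
orientation: [-2.241, -2.202, 0.0]
ft_force: [-1.2, 0.9, 7.9]
width: 11.7
grasp_force: 30.0
```

>>> jog_arm([
  [-1, [0, 0.05, 0], [0, 0, 0]],
  [-1, [0, 0.05, 0], [0, 0, 0]],
  [-1, [0, 0.05, 0], [0, 0, 0]],
  [-1, [0, 0.05, 0], [0, 0, 0]],
  [-1, [0, 0.05, 0], [0, 0, 0]],
  [-1, [0, 0.05, 0], [0, 0, 0]],
  [-1, [0, 0.03, 0], [0, 0, 0]],
  [-1, [0, 0, 0], [0, 0, 0]],
])

```text
t: 37.25
ee_pos: [563.8, 18.1, 44.2]
orientation: [2.241, 2.202, 0.0]
ft_force: [-2.3, -0.1, 7.1]
width: 11.7
grasp_force: 30.0
```

>>> jog_arm([
  [-1, [0, 0, 0], [0, 0, 0]],
  [0.2, [0, 0, 0], [0, 0, 0]],
  [0.2, [0, 0, 0], [0, 0, 0]],
  [0.2, [0, 0, 0], [0, 0, 0]],
  [0.2, [0, 0, -0.15], [0, 0, 0]],
  [0.2, [0, 0, -0.3], [0, 0, 0]],
  [0.2, [0, 0, -0.3], [0, 0, 0]],
  [0.2, [0.04, -0.2, 0], [0, 0, 0]],
  [0.2, [0, -0.25, 0], [0, 0, 0]],
  [0.2, [0, 0, 0], [0, 0, 0]],
])

```text
t: 38.25
ee_pos: [515.8, 23.0, 119.4]
orientation: [-2.239, -2.201, 0.003]
ft_force: [-0.1, -0.0, 1.0]
width: 53.0
grasp_force: 0.0
```

>>> jog_arm([
  [-1, [0, 0, 0], [0, 0, -0.184]],
  [-1, [0, 0, 0], [0, 0, -0.184]],
  [-1, [0, 0, 0], [0, 0, -0.184]],
  [-1, [0, 0, 0], [0, 0, -0.184]],
  [-1, [0, 0, 0], [0, 0, -0.184]],
  [-1, [0, 0, 0], [0, 0, -0.184]],
  [-1, [0, 0, 0], [0, 0, -0.184]],
  [-1, [0, 0, 0], [0, 0, -0.184]],
  [-1, [0, 0, 0], [0, 0, -0.184]],
  [-1, [0, 0, 0], [0, 0, -0.184]],
])

```text
t: 39.25
ee_pos: [519.8, 22.9, 119.3]
orientation: [0.215, 3.133, 0.0]
ft_force: [0.1, 0.0, -0.9]
width: 0.6
grasp_force: 0.0
```

>>> jog_arm([
  [-1, [0, 0, 0], [0, 0, -0.16]],
  [-1, [0, 0, 0], [0, 0, 0]],
  [-1, [0, 0, 0], [0, 0, 0]],
])

```text
t: 39.55
ee_pos: [519.4, 22.9, 119.1]
orientation: [0.033, 3.141, 0.0]
ft_force: [0.7, 0.4, -0.0]
width: 0.5
grasp_force: 0.0
```

Run:
```python
from h import *
d=cam("wrist"); traybar(d); tins(d,75,5); plan([(530,22.5,40,179)],-1,35); cv2.imwrite("pics/w7.png",d["image"])
```

```text
bar 1739 [562.6  22.2] [116.   12.3] 88.6 [556. -36.  60.] [570.  80.  68.]
tray 2206 [647.8  20.8] [292.2 105.5] 89.7 [ 594. -125.   20.] [700. 167.  29.]
424 px [532. 428.] xy [663.7 180.7] r 15.1 z 74.9
346 px [117. 427.] xy [ 654.2 -138.7] r 11.5 z 74.8
t 39.60 pos [519.2  22.9 119. ] x [-1.     0.021 -0.001] y [0.021 1.    0.   ] z [ 0.001  0.    -1.   ] w 0.6 F [ 0.4  0.  -0.4] q [ 0.02  0.42  1.93 -0.    0.79 -1.53]
[-1,[-0.036,-0.001,0.263],[0,0,-0.001]]
[-1,[-0.036,0,0.263],[0,0,-0.001]]
[-1,[-0.036,-0.001,0.264],[0,0,-0.002]]
  --
```

View pics/w7.png

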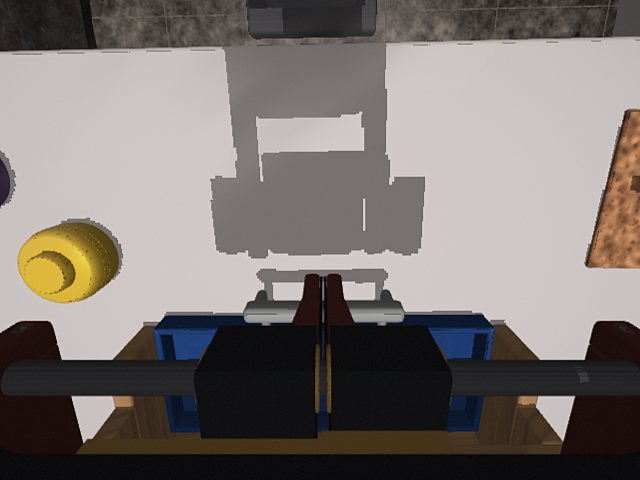

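The wrist view shows the shut fingers in front of the bar at pixel (323,312), with the tray centred between the cheeks. The bar measures (562.6, 22.2), so 23 mm to go.

>>> jog_arm([
  [-1, [-0.04, 0, 0.2], [0, 0, 0]],
  [-1, [-0.04, 0, 0.2], [0, 0, 0]],
  [-1, [0, 0, 0.2], [0, 0, 0]],
  [-1, [0, 0, 0.2], [0, 0, 0]],
  [-1, [0, 0, 0], [0, 0, 0]],
  [-1, [-0.06, 0, 0], [0, 0, 0]],
  [-1, [-0.03, 0, 0], [0, 0, 0]],
  [-1, [-0.03, 0, 0], [0, 0, 0]],
  [-1, [-0.03, 0, 0], [0, 0, 0]],
  [-1, [0, 0, 0], [0, 0, 0]],
])

```text
t: 40.6
ee_pos: [542.6, 22.5, 39.3]
orientation: [0.028, 3.14, 0.0]
ft_force: [-0.8, -0.8, -0.7]
width: 0.5
grasp_force: 0.0
```

>>> jog_arm([
  [-1, [-0.02, 0, 0], [0, 0, 0]],
  [-1, [-0.02, 0, 0], [0, 0, 0]],
  [-1, [-0.02, 0, 0], [0, 0, 0]],
  [-1, [0, 0, 0], [0, 0, 0]],
])

```text
t: 41.0
ee_pos: [547.6, 22.4, 38.6]
orientation: [-0.027, -3.141, 0.0]
ft_force: [-0.3, 0.6, 1.0]
width: 0.6
grasp_force: 0.3
```

>>> jog_arm([
  [-1, [-0.02, 0, 0], [0, 0, 0]],
  [-1, [-0.02, 0, 0], [0, 0, 0]],
  [-1, [-0.02, 0, 0], [0, 0, 0]],
  [-1, [0, 0, 0], [0, 0, 0]],
])

```text
t: 41.4
ee_pos: [554.1, 22.3, 38.6]
orientation: [0.027, 3.141, 0.0]
ft_force: [1.0, -0.3, -1.0]
width: 0.3
grasp_force: 0.3
```

>>> jog_arm([
  [-1, [-0.02, 0, 0], [0, 0, 0]],
  [-1, [-0.02, 0, 0], [0, 0, 0]],
  [-1, [-0.02, 0, 0], [0, 0, 0]],
  [-1, [-0.02, 0, 0], [0, 0, 0]],
])

```text
t: 41.8
ee_pos: [561.8, 22.1, 38.6]
orientation: [-0.027, -3.141, 0.0]
ft_force: [-1.6, -0.7, -1.0]
width: 0.7
grasp_force: 0.7
```

Run:
```python
from h import *
o,_=tcp(); d=cam("wrist"); P=cloud(d);X,Y,Z=P.transpose(2,0,1)
q=P[(d["z_map"]>0)&(Z>60)&(Z<69)&(X>540)&(X<610)&(abs(Y-22)<57)&(abs(Y-22)>30)]
if len(q): print(len(q),np.percentile(q[:,0],[1,50,99]).round(1)); print([q[s*(q[:,1]-22)>0][:,0].mean().round(1) for s in(1,-1)])
```

```text
t 41.80 pos [561.8  22.1  38.6] x [-1.     0.017  0.   ] y [ 0.017  1.    -0.   ] z [-0. -0. -1.] w 0.7 F [-1.6 -0.7 -1. ] q [ 0.02  0.6   1.86 -0.    0.67 -1.54]
246 [571.6 574.3 579.9]
[np.float64(575.5), np.float64(573.3)]
```

>>> jog_arm([
  [-1, [-0.015, 0, 0], [0, 0, 0]],
  [-1, [-0.015, 0, 0], [0, 0, 0]],
  [-1, [-0.015, 0, 0], [0, 0, 0]],
  [-1, [-0.01, 0, 0], [0, 0, 0]],
  [-1, [0, 0, 0], [0, 0, 0]],
])

```text
t: 42.35
ee_pos: [567.5, 22.1, 38.7]
orientation: [0.027, 3.141, 0.0]
ft_force: [-0.7, -0.8, 0.9]
width: 0.0
grasp_force: 0.4
```

>>> jog_arm([
  [-1, [-0.01, 0, 0], [0, 0, 0]],
  [-1, [-0.005, 0, 0], [0, 0, 0]],
  [-1, [0, 0, 0], [0, 0, 0]],
])

```text
t: 42.65
ee_pos: [568.8, 22.0, 38.7]
orientation: [0.027, 3.141, -0.0]
ft_force: [-1.4, 0.1, 0.3]
width: 0.3
grasp_force: 0.7
```

>>> jog_arm([
  [-1, [-0.01, 0, 0], [0, 0, 0]],
  [-1, [0, 0, 0], [0, 0, 0]],
])

```text
t: 42.85
ee_pos: [569.3, 22.0, 38.7]
orientation: [-0.027, -3.141, 0.0]
ft_force: [-4.9, 0.4, 2.6]
width: 0.4
grasp_force: 1.8
```

>>> jog_arm([
  [-1, [-0.005, 0, 0], [0, 0, 0]],
  [-1, [0, 0, 0], [0, 0, 0]],
])

```text
t: 43.05
ee_pos: [569.2, 22.0, 38.6]
orientation: [-0.027, -3.14, 0.0]
ft_force: [-5.0, -0.6, 3.5]
width: 0.5
grasp_force: 2.7
```

>>> jog_arm([
  [-1, [-0.005, 0, 0], [0, 0, 0]],
  [-1, [0, 0, 0], [0, 0, 0]],
])

```text
t: 43.25
ee_pos: [569.2, 22.0, 38.5]
orientation: [-0.027, -3.139, 0.0]
ft_force: [-6.7, -1.0, 5.3]
width: 0.7
grasp_force: 3.4
```

It is stalled at x=569.2 with the force rising gently (about 7 N), so the tray is at the stop. Backing off to check.

>>> jog_arm([
  [-1, [0.02, 0, 0], [0, 0, 0]],
  [-1, [0.2, 0, 0], [0, 0, 0]],
  [-1, [0.3, 0, 0], [0, 0, 0]],
  [-1, [0, 0, -0.4], [0, 0, 0]],
  [-1, [0, 0, -0.4], [0, 0, 0]],
  [-1, [0.4, 0, -0.4], [0, 0, 0]],
  [-1, [0.2, 0, -0.4], [0, 0, 0]],
  [-1, [0, 0, 0], [0, 0, 0]],
  [-1, [0, 0, 0], [0, 0, 0]],
])

```text
t: 44.15
ee_pos: [464.7, 23.9, 195.3]
orientation: [0.027, 3.137, 0.0]
ft_force: [-0.3, -0.7, 0.4]
width: 0.4
grasp_force: 0.0
```

Run:
```python
from h import *
tcp(); d=cam("wrist"); traybar(d); P=cloud(d);X,Y,Z=P.transpose(2,0,1);ok=d["z_map"]>0
q=P[ok&(Z>60)&(Z<70)&(X>560)&(X<600)&(abs(Y-22)<70)];r=cv2.minAreaRect(q[:,:2].astype(np.float32));print("bar",r)
q=P[ok&(Z>103)&(Z<112)&(X>600)&(Y>-110)&(Y<50)]
b=np.array([(y,q[abs(q[:,1]-y)<8][:,0].min()) for y in range(-100,41,20) if (abs(q[:,1]-y)<8).sum()>3]);print("edge",b.round(1).tolist())
s=cam("scene"); I=np.vstack([d["image"][:, :],]); cv2.imwrite("pics/end.png",np.hstack([cv2.resize(d["image"],(400,300)),s["image"][150:450,100:500]]))
```

```text
t 44.15 pos [464.7  23.9 195.3] x [-1.     0.017 -0.005] y [0.017 1.    0.   ] z [ 0.005  0.    -1.   ] w 0.4 F [-0.3 -0.7  0.4] q [ 0.03  0.23  2.    0.    0.91 -1.53]
bar 22 [584.8  21.4] [1.  9.4] 89.0 [580.  21.  62.] [589.  22.  67.]
tray 157 [625.1  21.3] [290.9  11.9] 88.9 [ 617. -124.   20.] [634. 167.  27.]
bar ((584.7828979492188, 21.367040634155273), (0.9927883744239807, 9.408785820007324), 88.99474334716797)
edge [[-100.0, 645.3], [20.0, 647.5]]
```

View pics/end.png

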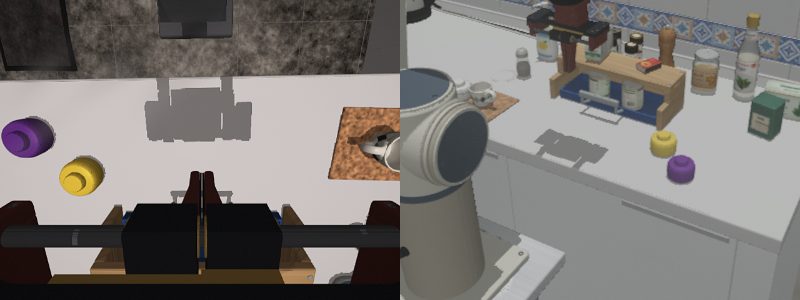

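The left view shows the fingers clear of the bar. The scene view shows the tray home with both tins upright under the board at (600,85) and (633,95), and the timer and cup on the mat. The bar is 62.7 mm ahead of the board edge (62 expected) and the tray is parallel to the riser.

```bash
python3 -c "
from workcell import *
print(close_job())"
```

```text
the job is handed in; nothing more can be done
None
```

The job is done and handed in: the tray is home against the stop rail with both food tins upright in it (only two were on the worktop), the timer and cup are standing on the mat, and the tea tin and salt shaker were left alone; the last measured push force was about 7 N.

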